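# Seat a round moulded housing in a V fixture

## Robot

A 6-joint arm with a two-finger parallel gripper is mounted at the origin on the work surface. World frame = base frame: x ahead of the robot, y to its left, z up, the work surface at z = 0. Lengths are in m, angles in rad, forces in N, time in s.
With the tool pointing down it reaches from about 0.3 to 0.775 m from the base axis. Payload 14.6 kg.
Tool frame: the origin (TCP) lies at the very end of the fingers, on their centre line; the grasp point (between the pads) lies 19 mm behind it; x points along the fingers, y is the direction in which the jaws open and shut, and the axes are right-handed (so a half turn about x gives the same grasp; the last joint's range is limited). The gripper opens to 94 mm and grips with 3 to 60 N. Pads are 16 mm wide; open, the fingers measure 119 mm over their backs; the gripper's body (75 mm by 177 mm) begins 78 mm behind the grasp point.
Start: joints at [1.258, 0.3, 1.521, -0, 1.321, -0.067], TCP at [0.134, 0.533, 0.182] pointing down, gripper open.
Joint ranges: [-3.03, 3.03], [-0.79, 2.21], [0.23, 2.52], [-1.04, 4.18], [0, 3.07], [-2.55, 2.55]. Speed limits (rad/s): [2.22, 2.22, 2.57, 3.14, 3.14, 3.14].

## Interface

Orientations are given as [roll, pitch, yaw] about the fixed x, y, z axes, in that order (R = Rz(yaw) Ry(pitch) Rx(roll)).
In Python, from station import ctrl, viewer, hand_in gives the robot as it stands. The module is installed in compiled form; this text tells all that it offers.
- The arm moves only by the tool play_rows, never from a script. Its argument "deltas" is a list that holds one entry, the list of rows, each a list of 7 numbers: the shift along the tool's x, y, z in mm, then the turn, a rotation vector about the tool's x, y, z in rad, then the finger opening in mm, from 0 to 94. In form: [[[dx, dy, dz, ax, ay, az, gripper], ...]]. A call has 1 to 10 rows; each row shifts and turns the commanded pose from where the row before left it, along the tool's axes as they then stand; what a row does not reach is not made up. A row lasts 1/10 s, in which the tool goes at most 50 mm and 8.59 degrees, less where a joint would pass 70% of its speed; a pose out of reach is approached as far as the arm can. A call with a gripper value outside its range is refused whole. The fingers move at their own pace and stop on an object; "grip_force" is the grip in N (left out, the last holds). Time passes only in rows, so rows that do not move let the fingers close. It gives the time, the measured TCP pose, the force and the opening at its end, in the units of the state.
- ctrl.get_obs(): the state, without advancing time (a new reading comes with each control period).
- viewer.camera(name): name is "scene" or "top"; returns a dict with "img" (480x640x3 uint8, red, green, blue), "fx", "fy", "cx", "cy" (pixels), "distortion" ([k1, k2, p1, p2, k3] as OpenCV has them; the pictures are not rectified), "rvec" (rotation vector, rad) and "tvec" (3), from world to camera coordinates, as OpenCV has them. Camera axes: x right, y down, z forward; pixel columns grow to the right and rows downward; lengths in m; the calibration is good to about 2 mm. A picture is of the moment at which its call begins. There is no depth.
- hand_in(): hands the job in, once; it reports no verdict.
The state is a dict: "time_s": time; "qpos": joint angles; "joint_vel": joint speeds; "tau": joint torques, N m; "ee_pos": TCP position; "eef_rot": TCP orientation; "force": force on the tool from outside, world axes, zero at the start; "moment": the same for the moment, N m; "grip_width": finger opening in m.
Only numpy, scipy, OpenCV 4.12 (cv2) and the standard library are available. Lean on these libraries where they do the work, as an engineer would, in place of code of your own. Each camera call takes 0.05 s, during which the arm holds its last target.

## Task

Load the black round housing with the chrome collar into the V fixture: set it down gently on the aluminium bed, boss up, in front of the V and clear of it, then push it by hand along the bed into the V until it settles centred, bearing evenly on both faces. Hold it there for a moment with a firm push of about 11 N, never more than 14 N because the plastic marks. Then let go of it and slide the blue keeper jaw up until it just bears on the housing, so that it cannot back out; leave it like that, and do not disturb the other parts on the bench.

Things in the scene. Friction and masses are not known exactly. Their poses are not given: they have to be found in the camera images.
- housing: The round part to load: black moulded housing with a flat, bright chrome collar ring on top of its flange. Flange 72 mm diameter, 16 mm thick; on top of it a central boss, 36 mm diameter and 30 mm tall (46 mm tall overall), by which it is gripped. About 0.13 to 0.25 kg. Origin: centre of its underside; z is its axis, up through the boss. It starts on the cardboard sheet (3 mm thick).
- fixture: The V fixture, fixed to the bench: smooth aluminium bed 270 x 130 mm, 20 mm thick (friction with the housing about 0.25). Origin: centre of the bed's underside. x: the way the jaw closes, from jaw to V; y to the left of that. The steel V-block stands on the +x end, the blue keeper jaw slides on the -x half; nothing but the jaw's handle rises more than 14 mm above the bed.
- v_apex (a point): The inner corner of the V, at the height of the bed's top, 81 mm along x from the fixture's origin; axes as the fixture's. The V opens towards -x with 90 degrees between its faces, 45 degrees each side of the x axis; its upright faces are 12 mm high and reach out to 45 mm either side in y. A round part of 36 mm radius that bears on both faces has its axis 50.9 mm from this corner, on the -x side.
- v_left: Steel V face block on the +y side, fixed, its face smooth and lightly oiled (friction about 0.15). Its frame coincides with the fixture's. When the housing is pushed along x with a force F and bears evenly, each face carries about 0.7 F; a sideways reaction on the hand means that one face carries more than the other.
- v_right: Steel V face block on the -y side, fixed, the mirror image of the left one. Its frame coincides with the fixture's.
- jaw (a joint): Travel of the blue keeper jaw towards the V in m: 0 = fully open, 0.075 = end of its travel; it starts between 0 and 0.02. With the housing seated in the V, the jaw meets it at about 0.060. It stays where it is left, drags with about 3 N when it is slid, and does not spring back.
- jaw_face (a point): Foot of the middle of the jaw's flat front face, the face that meets the housing, at the height of the bed's top; axes as the fixture's. The blue jaw is 40 mm long (from this face towards -x), 126 mm wide and 14 mm high.
- jaw_post (a point): Middle of the jaw's upright handle post, 22 mm behind the jaw's front face and 36 mm above the bed. Steel post 16 mm diameter, rising from 14 to 59 mm above the bed, with an orange ball 26 mm diameter on top (the ball's top is 79 mm above the bed). Push it towards +x to close the jaw.
- bare_housing: Bystander: a second black housing of the same shape and size but without a chrome collar (small grey dots round its flange). Origin: centre of its underside.
- oval_plate: Bystander: flat black oval mounting plate 174 x 90 mm, 8 mm thick, one end an open ring. Origin: middle of its underside; y is its long axis.
- snips: Bystander: hand snips with black handles, 165 mm long, 70 mm wide, 16 mm high, lying flat. Origin at the pivot, on the bench; the jaws point to its +x.
Not all that is in view belongs to the job. Leave any orange, red or turquoise look-alike of the housing alone.

How it is judged:
On the way, in this order (a step that is already met when the one before it is completed fails the run):
1. the housing stands flat on the bed, boss up, between the keeper jaw and the V, at least 3 mm short of its seat (x of housing in the frame of v_apex between -0.11 and -0.054 m and y of housing in the frame of v_apex between -0.025 and 0.025 m and z of housing in the frame of v_apex between -0.003 and 0.003 m and angle between housing's own z axis and vertical below 0.06 rad), for 0.1 s.
2. pushed by the fingers, the housing bears firmly on both faces of the V at once (at least 4 N on each face, for 0.3 s) (contact force between housing and v_left above 4 N and contact force between housing and v_right above 4 N and contact force between the fingers and housing above 3 N), for 0.3 s.
At the end, for the whole second after the job is handed in: The housing rests flat on the bed, boss up, its axis within about 1.7 mm of the seated place along the V (50.9 mm from the inner corner) and within 1.5 mm of the V's middle plane, the keeper jaw's face left against it (within 1.5 mm), everything at rest (x of housing in the frame of v_apex between -0.0526 and -0.049 m and y of housing in the frame of v_apex between -0.0015 and 0.0015 m and z of housing in the frame of v_apex between -0.002 and 0.002 m and x of housing in the frame of jaw_face between 0.034 and 0.0375 m and angle between housing's own z axis and vertical below 0.04 rad and linear speed of housing below 0.01 m/s); the robot touches nothing.
It fails at once if more than 12 N between the housing and either face of the V (a push well over 14 N, or a push leaning on one face) (contact force between housing and v_left above 12 N or contact force between housing and v_right above 12 N).
It fails at once if the housing falls free (faster than 0.45 m/s with no finger on it, a drop of some 10 mm) (contact force between the fingers and housing below 0.05 N and linear speed of housing above 0.45 m/s).
It fails at once if a bystander moved by more than 15 mm (distance of any of bare_housing, oval_plate, snips from where it was at the start of the episode above 0.015 m).
It also fails if it takes over 72 s, if anything falls off the work surface, if the arm or the gripper's body presses on something with over 40 N, if the wrist force passes 120 N, or if a joint passes its speed limit or range.

## Working session

There is one attempt and no reset: what is moved stays moved. The work goes in short steps, Python scripts to look and compute and a tool call to move; the robot and the scene stay as the last step left them, time stands still between calls to the robot, and variables do not carry over. Pictures are saved under pics/ and viewed, and the job is handed in when it is done.

Besides the shell and the picture viewer there is one more tool, called after "Call:" as name([rows], argument=value, ...), one row to a line, values as JSON. play_rows: Moves the arm, as the interface text tells. Its arguments: {"type":"object","properties":{"deltas":{"type":"array","items":{"type":"array","items":{"type":"array","items":{"type":"number"}}}},"grip_force":{"type":"number"}},"required":["deltas"]}

```bash
mkdir -p pics; cat > h.py <<'E'
import numpy as np, cv2
from station import ctrl, viewer, hand_in
def cam(n,save=None):
    c=viewer.camera(n)
    if save: cv2.imwrite(f'pics/{save}.png',cv2.cvtColor(c['img'],cv2.COLOR_RGB2BGR))
    c['K']=np.array([[c['fx'],0,c['cx']],[0,c['fy'],c['cy']],[0,0,1]]);c['D']=np.array(c['distortion'],float)
    c['rv']=np.array(c['rvec'],float);c['tv']=np.array(c['tvec'],float)
    c['R']=cv2.Rodrigues(c['rv'])[0];c['C']=-c['R'].T@c['tv'].reshape(3)
    return c
def ray(c,uv,z):
    uv=np.array(uv,float).reshape(-1,1,2)
    n=cv2.undistortPoints(uv,c['K'],c['D']).reshape(-1,2)
    d=np.c_[n,np.ones(len(n))]@c['R']
    return c['C']+d*((z-c['C'][2])/d[:,2])[:,None]
def proj(c,p):
    return cv2.projectPoints(np.array(p,float).reshape(-1,1,3),c['rv'],c['tv'],c['K'],c['D'])[0].reshape(-1,2)
E
python3 - <<'E'
from h import *
for n in('scene','top'):
    c=cam(n,n+'0');print(n,c['C'],c['fx'])
print(ctrl.get_obs())
E
```

```text
scene [1.66243923 0.23583572 1.35737792] 605.9229007630656
top [0.3176567  0.06441681 1.49813805] 501.53784671174066
{'time_s': 0.1, 'qpos': array([ 1.25837822e+00,  3.00411493e-01,  1.52148199e+00,  1.43474421e-05,
        1.32066739e+00, -6.66065680e-02]), 'joint_vel': array([ 0.00124392, -0.00147704, -0.00060048, -0.00052403,  0.000381  ,
       -0.00062687]), 'tau': array([ 3.99405719e-03, -5.32653165e+01, -3.53275430e+01,  7.10874796e-02,
        2.35458522e-02, -4.61265108e-05]), 'ee_pos': array([0.13376923, 0.53324327, 0.18156095]), 'eef_rot': array([-1.65175557,  1.56982801, -1.89757066]), 'force': array([-0.03003003, -0.75016675, -0.01741125]), 'moment': array([ 0.01452617,  0.06625508, -0.01617466]), 'grip_width': 0.09368509760826643}
```

View pics/scene0.png

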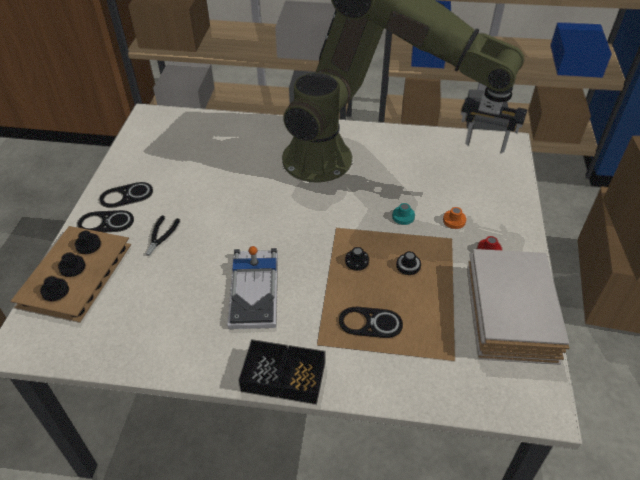

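View pics/top0.png

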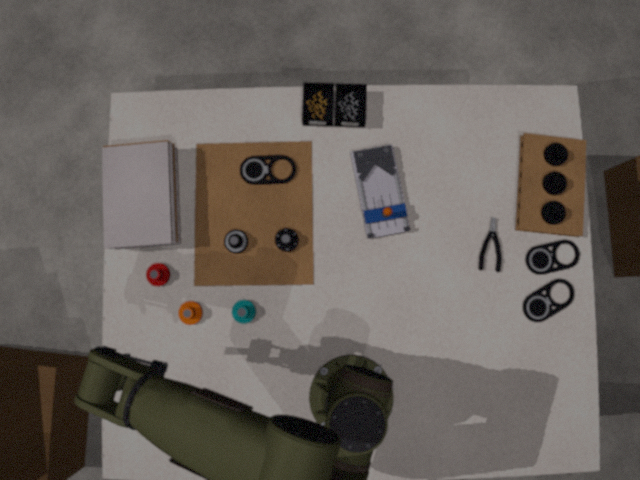

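The chrome-collar housing is at top (236,241) and scene (409,262). The fixture is at top (382,190) with its V facing up the image. The bare housing is at (287,239). I'll zoom in next.

```bash
python3 - <<'E'
from h import *
import cv2
t=cv2.imread('pics/top0.png');s=cv2.imread('pics/scene0.png')
a=cv2.resize(t[135:250,340:425],None,fx=5,fy=5,interpolation=cv2.INTER_CUBIC)
b=cv2.resize(s[235:335,220:290],None,fx=5.5,fy=5.5,interpolation=cv2.INTER_CUBIC)
h=575
b=cv2.resize(b,(int(b.shape[1]*h/b.shape[0]),h));im=np.zeros((575,800,3),np.uint8);im[:,:a.shape[1]]=a[:575];w=min(800-a.shape[1],b.shape[1]);im[:,a.shape[1]:a.shape[1]+w]=b[:,:w]
cv2.imwrite('pics/z1.png',im)
a=cv2.resize(t[220:262,215:307],None,fx=6,fy=6,interpolation=cv2.INTER_CUBIC)
b=cv2.resize(s[240:280,338:430],None,fx=6,fy=6,interpolation=cv2.INTER_CUBIC)
cv2.imwrite('pics/z2.png',np.vstack([a,b]))
E
```

```text
(no output)
```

View pics/z1.png

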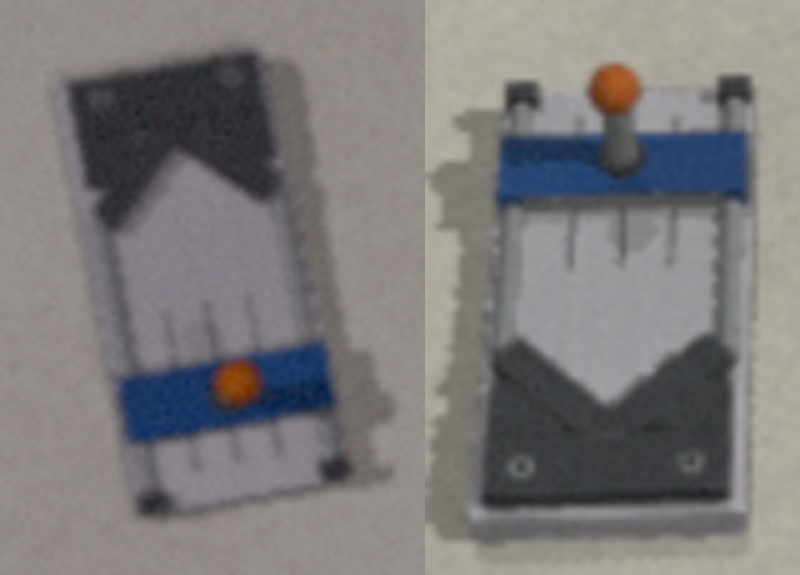

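View pics/z2.png

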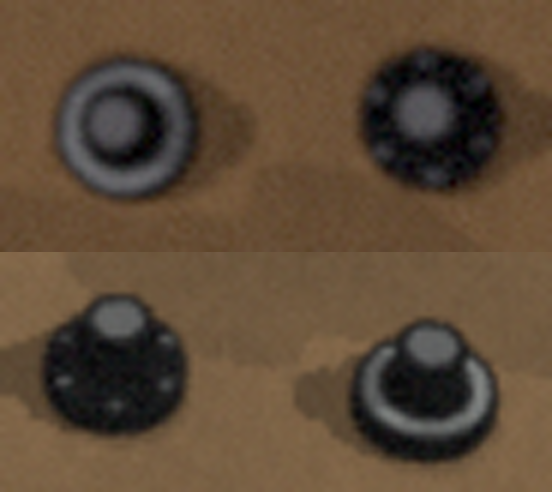

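The chrome housing is confirmed: bright collar at top z2 (125,128), against grey dots on the other. The V apex is near z1 (180,152) in top and (605,403) in scene. Next I'll measure with averaged frames.

```bash
cat > m.py <<'E'
from h import *
def avg(n,k=6):
    cs=[cam(n) for _ in range(k)];c=cs[0];c['img']=np.mean([x['img'].astype(float) for x in cs],0).astype(np.uint8);return c
def edge(c,A,B,z,half=.006,n=40):
    """subpixel edge pts near world segment A-B on plane z: strongest gray gradient along normal"""
    A=np.array(A);B=np.array(B);d=(B-A)/np.linalg.norm(B-A);nn=np.array([-d[1],d[0]])
    g=cv2.GaussianBlur(cv2.cvtColor(c['img'],cv2.COLOR_RGB2GRAY).astype(np.float32),(0,0),.7)
    ss=np.linspace(-half,half,61);P=[]
    for t in np.linspace(.1,.9,n):
        q=A+(B-A)*t+ss[:,None]*nn
        uv=proj(c,np.c_[q,np.full(len(q),z)]).astype(np.float32)
        v=cv2.remap(g,uv[:,0].reshape(-1,1),uv[:,1].reshape(-1,1),cv2.INTER_LINEAR).ravel()
        gr=np.abs(np.gradient(v));i=slice(None);w=gr**3
        P.append(A+(B-A)*t+(w@ss/w.sum())*nn)
    vx,vy,x0,y0=cv2.fitLine(np.float32(P),cv2.DIST_HUBER,0,.0005,.0005).ravel()
    return np.array([x0,y0]),np.array([vx,vy])
def isect(l1,l2):
    (p,d),(q,e)=l1,l2
    t=np.linalg.solve(np.c_[d,-e],q-p);return p+t[0]*d
def blob(c,m,box):
    x0,y0,x1,y1=box;mm=np.zeros(m.shape,np.uint8);mm[y0:y1,x0:x1]=m[y0:y1,x0:x1]
    n,l,s,ce=cv2.connectedComponentsWithStats(mm);i=1+np.argmax(s[1:,4]);return ce[i],s[i],l==i
E
python3 - <<'E'
from m import *
import pickle
T=avg('top');S=avg('scene');pickle.dump((T,S),open('ts.pkl','wb'))
for c,nm,box,hb in((T,'top',(355,195,415,230),(218,222,254,258)),(S,'scene',(225,240,290,280),(394,245,425,278))):
    hsv=cv2.cvtColor(c['img'],cv2.COLOR_RGB2HSV);H,Sx,V=cv2.split(hsv)
    o=((H<20)&(Sx>150)&(V>100)).astype(np.uint8);ce,s,_=blob(c,o,box);print(nm,'ball',ce,s,ray(c,ce,.086))
    b=((H>100)&(H<125)&(Sx>120)).astype(np.uint8);ce,s,m=blob(c,b,box);
    r=cv2.minAreaRect(np.argwhere(m)[:,::-1].astype(np.float32));print('jaw',s,r[1:],ray(c,cv2.boxPoints(r),.034))
    x0,y0,x1,y1=hb;print(V[y0:y1:2,x0:x1:2])
# rough
print('rail blocks/apex top',ray(T,[[340+180/5,135+152/5],[340+100/5,135+225/5],[340+275/5,135+195/5]],.02))
k=5.75
print('apex scene',ray(S,[[220+(605-425)/k,235+403/k],[220+(505-425)/k,235+342/k],[220+(718-425)/k,235+338/k]],.032))
E
```

```text
top ball [386.95454545 210.93181818] [384 208   7   7  44] [[ 0.53448017 -0.10957514  0.086     ]]
jaw [365 204  41  19 402] ((12.570470809936523, 40.60783767700195), 79.99201965332031) [[ 0.5445375  -0.04779816  0.034     ]
 [ 0.56403341 -0.16673033  0.034     ]
 [ 0.52695723 -0.17198389  0.034     ]
 [ 0.5076145  -0.05338392  0.034     ]]
[[111 109 107 110 109 110 110 110 113 114 113 112 111 112 113 112 112 111]
 [112 109 109 110 111 109 109 113 112 113 111 111 110 110 114 112 111 110]
 [112 110 110 110 111 109 110 111 111 113 110 110 111 110 112 114 111 108]
 [112 113 110 112 109 110 106 100  94  93  97 105 107 112 110 114 111 109]
 [113 110 112 112 109 103  80  61  58  59  63  63  79  98 105 110 113 109]
 [110 111 113 113 101  71  65  85  93  92  96  89  53  56  79  96 106 110]
 [109 113 114 108  75  78  89  67  54  47  68  99  97  51  64  82  88 106]
 [110 111 112  96  72  94  53  56  60  40  14  48  82  69  44  76  82  94]
 [110 111 112  80  91  78  59  87  88  78  38  10  53  75  36  67  84  83]
 [111 113 111  72  98  68  76  87  89  85  50   6  37  76  47  59  85  84]
 [109 1
[... 1646 characters left out ...]
  19  26  97 118  49 118 127]
 [ 94  57  20  52 119 114  58  39  38  50  99 118  58  62 127 128]
 [ 90  85  23  15  37  76  99 103 102 105  85  48  22  88 126 128]
 [114  93  71  30  16  19  24  33  37  30  25  23  63 112 125 126]
 [125 123  95  82  50  27  16  19  21  22  31  74 113 125 127 127]
 [128 126 124 124 116 105 103  85  84 100 102 113 125 124 130 126]
 [127 127 125 123 123 123 122 122 114 121 121 123 124 125 127 124]]
rail blocks/apex top [[ 0.68393243 -0.08878746  0.02      ]
 [ 0.63967056 -0.03947157  0.02      ]
 [ 0.65669362 -0.14530222  0.02      ]]
apex scene [[ 0.68468696 -0.08681217  0.032     ]
 [ 0.65492727 -0.14245933  0.032     ]
 [ 0.63903328 -0.04093056  0.032     ]]
```

```bash
python3 - <<'E'
from m import *
import pickle
T,S=pickle.load(open('ts.pkl','rb'))
ap=np.array([.684,-.088])
for yaw0 in(9.2,):
  for c,nm,z in((T,'top',.02),(T,'top32',.032),(S,'scene',.032)):
    y=np.radians(yaw0);R=np.array([[np.cos(y),-np.sin(y)],[np.sin(y),np.cos(y)]])
    L=edge(c,ap+R@[-.008,.008],ap+R@[-.04,.04],z);Rr=edge(c,ap+R@[-.008,-.008],ap+R@[-.04,-.04],z)
    a=isect(L,Rr);dl=L[1]*np.sign(-L[1][0]);dr=Rr[1]*np.sign(-Rr[1][0])
    al=np.degrees(np.arctan2(dl[1],dl[0]));ar=np.degrees(np.arctan2(dr[1],dr[0]))%360
    print(nm,'apex',a,'angles',al,ar,'opening',ar-al,'yaw',(al+ar)/2-180)
  for c,nm in((T,'top'),(S,'scene')):
    # jaw edges front/back at z .034 ; bed sides
    J=ap+R@[-.131,0]
    for lo,hi in((-.06,-.012),(.012,.06)):
        p,d=edge(c,J+R@[0,lo],J+R@[0,hi],.034);d=d*np.sign(d[1]);print(nm,'jawfront',(R.T@(p-ap)),np.degrees(np.arctan2(-d[0],d[1])))
        p,d=edge(c,J+R@[-.04,lo],J+R@[-.04,hi],.034);d=d*np.sign(d[1]);print(nm,'jawback',(R.T@(p-ap)),np.degrees(np.arctan2(-d[0],d[1])))
    O=ap+R@[-.081,0]
    for s in(-1,1):
        p,d=edge(c,O+R@[-.12,s*.065],O+R@[.12,s*.065],.02,half=.008);d=d*np.sign(d[0]);print(nm,'side',s,(R.T@(p-ap)),np.degrees(np.arctan2(d[1],d[0])))
# housing
for c,nm,b,cb in((T,'top',(236,240),(216,220,258,262)),(S,'scene',(409,258),(390,240,430,285))):
    hsv=cv2.cvtColor(c['img'],cv2.COLOR_RGB2HSV);H,Sx,V=cv2.split(hsv)
    big=cv2.resize(c['img'],None,fx=4,fy=4,interpolation=cv2.INTER_CUBIC);h2=cv2.cvtColor(big,cv2.COLOR_RGB2HSV)
    m=((h2[...,1]<60)&(h2[...,2]>62)).astype(np.uint8)
    x0,y0,x1,y1=[4*k for k in cb];mm=np.zeros_like(m);mm[y0:y1,x0:x1]=m[y0:y1,x0:x1]
    n,l,s,ce=cv2.connectedComponentsWithStats(mm)
    for i in range(1,n):
        if s[i,4]<100: continue
        cs=max(cv2.findContours((l==i).astype(np.uint8),cv2.RETR_EXTERNAL,cv2.CHAIN_APPROX_NONE)[0],key=len)
        pts=(cs.reshape(-1,2)+.5)/4-.5
        for z in(.019,.049):
            w=ray(c,pts,z)[:,:2].astype(np.float32);(q,r)=cv2.minEnclosingCircle(w);e=cv2.fitEllipse(w);print(nm,s[i],z,np.array(q),r,e)
E
```

```text
top apex [ 0.6871271  -0.08729974] angles 145.20891 234.39096 opening 89.18205 yaw 9.799927
top32 apex [ 0.68456614 -0.08581458] angles 145.00177 234.43279 opening 89.431015 yaw 9.717285
scene apex [ 0.6847285  -0.08785038] angles 142.37788 234.53477 opening 92.15689 yaw 8.456329
top jawfront [-0.12919045 -0.03668923] 11.095311
top jawback [-0.1703322  -0.03659077] 8.397831
top jawfront [-0.12964466  0.03501539] 9.0213175
top jawback [-0.17129468  0.03629539] 8.988765
top side -1 [-0.08592309 -0.06235429] 10.444045
top side 1 [-0.07410768  0.06301868] 7.1633587
scene jawfront [-0.12810196 -0.03491692] 13.625186
scene jawback [-0.17062875 -0.036     ] 7.9960456
scene jawfront [-0.12728648  0.03659077] 7.53694
scene jawback [-0.17099303  0.03156923] 10.849547
scene side -1 [-0.0859231  -0.06126431] 11.007612
scene side 1 [-0.07558464  0.06316429] 6.619562
top [ 898  921   86   89 3142] 0.019 [0.46143296 0.33541632] 0.03380567580461502 ((0.4611583650112152, 0.33675211668014526), (0.06322845071554184, 0.06486213207244873), 70.67002868652344)
top [ 898  921   86   89 3142] 0.049 [0.458516
[... 581 characters left out ...]
94034637510777 ((0.43128475546836853, 0.336661159992218), (0.02400645799934864, 0.024999327957630157), 101.74760437011719)
scene [1623 1009   34   27  677] 0.049 [0.45890069 0.33375591] 0.012998336926102638 ((0.45888131856918335, 0.33440113067626953), (0.023468350991606712, 0.024438956752419472), 101.74759674072266)
scene [1594 1023   87   60 1751] 0.019 [0.45908007 0.33531818] 0.03293387591838837 ((0.45882245898246765, 0.33486226201057434), (0.05808732286095619, 0.059526000171899796), 54.423465728759766)
scene [1594 1023   87   60 1751] 0.049 [0.48605362 0.33308822] 0.03219793736934662 ((0.4858017563819885, 0.3326425552368164), (0.05678529664874077, 0.05819173529744148), 54.424232482910156)
```

```bash
cat >> h.py <<'E'
from scipy.spatial.transform import Rotation as Ro
YAW=np.radians(9.2);AP=np.array([.685,-.0875])
EX=np.array([np.cos(YAW),np.sin(YAW)]);EY=np.array([-np.sin(YAW),np.cos(YAW)])
def fx(x,y=0): return AP+x*EX+y*EY
def delta(pos,Rt,obs=None):
    o=obs or ctrl.get_obs();R=Ro.from_euler('xyz',o['eef_rot']).as_matrix()
    return R.T@(np.array(pos)-o['ee_pos'])*1000, Ro.from_matrix(R.T@Rt).as_rotvec()
def down(s=1):  # tool x down, tool y along s*EY
    y=np.array([*(s*EY),0]);x=np.array([0,0,-1.]);return np.c_[x,y,np.cross(x,y)]
def st():
    o=ctrl.get_obs();print('t',round(o['time_s'],2),'pos',o['ee_pos'].round(4),'fix',(np.array([EX,EY])@(o['ee_pos'][:2]-AP)).round(4),'F',o['force'].round(2),'Ffix',(np.array([EX,EY])@o['force'][:2]).round(2),'M',o['moment'].round(2),'g',o['grip_width'].round(4),'q6',o['qpos'].round(2));return o
E
python3 - <<'E'
from h import *
o=st();print(Ro.from_euler('xyz',o['eef_rot']).as_matrix().round(3))
for s in(1,-1): print(s,delta([.460,.335,.12],down(s)))
for s in(1,-1):
  y=np.array([0,s,0.]);x=np.array([0,0,-1.]);print(delta([.460,.335,.12],np.c_[x,y,np.cross(x,y)]))
E
```

```text
Traceback (most recent call last):
  File "h.py", line 27, in st
    o=ctrl.get_obs();print('t',round(o['time_s'],2),'pos',o['ee_pos'].round(4),'fix',(np.array([EX,EY])@(o['ee_pos'][:2]-AP)).round(4),'F',o['force'].round(2),'Ffix',(np.array([EX,EY])@o['force'][:2]).round(2),'M',o['moment'].round(2),'g',o['grip_width'].round(4),'q6',o['qpos'].round(2));return o
                                                                                                                                                                                                                                               ^^^^^^^^^^^^^^^^^^^^^
AttributeError: 'float' object has no attribute 'round'
```

```bash
sed -i "s/o\['grip_width'\].round(4)/round(float(o['grip_width']),4)/" h.py
python3 - <<'E'
from h import *
o=st();print(Ro.from_euler('xyz',o['eef_rot']).as_matrix().round(3))
for s in(1,-1): print(s,delta([.460,.335,.12],down(s)))
E
```

```text
t 0.7 pos [0.1338 0.5335 0.182 ] fix [-0.4448  0.7011] F [0.19 0.27 0.28] Ffix [0.23 0.24] M [ 0.05 -0.06 -0.01] g 0.0938 q6 [ 1.26  0.3   1.52  0.    1.32 -0.07]
[[-0.     0.243  0.97 ]
 [ 0.     0.97  -0.243]
 [-1.     0.    -0.   ]]
1 (array([  62.03778395, -113.14371246,  364.65500169]), array([-4.06367981e-01, -9.83014432e-06, -1.83296865e-05]))
-1 (array([  62.03778395, -113.14371246,  364.65500169]), array([ 2.73522467e+00, -2.54186644e-05,  1.36319374e-05]))
```

Call:
play_rows([
  [[0,-11.3,36.5,0,0,0,64],[0,-11.3,36.5,0,0,0,64],[0,-11.3,36.5,0,0,0,64],[0,-11.3,36.5,0,0,0,64],[0,-11.3,36.5,0,0,0,64],[0,-11.3,36.5,0,0,0,64],[0,-11.3,36.5,0,0,0,64],[10,-11.3,36.5,0,0,0,64],[20,-11.3,36.5,0,0,0,64],[20,-11.3,36.5,0,0,0,64]],
])

```text
time_s: 1.7
ee_pos: [0.4618, 0.3341, 0.1317]
eef_rot: [0.826, 1.57, 0.581]
force: [0.3, 0.2, -0.3]
grip_width: 0.0641
```

Call:
play_rows([
  [[0,0,0,-0.1,0,0,64],[0,0,0,-0.1,0,0,64],[0,0,0,-0.1,0,0,64],[0,0,0,-0.106,0,0,64],[0,0,0,0,0,0,64],[0,0,0,0,0,0,64]],
])

```text
time_s: 2.3
ee_pos: [0.4604, 0.3351, 0.1321]
eef_rot: [0.271, 1.571, 0.429]
force: [-1.0, -0.1, -0.5]
grip_width: 0.0637
```

```bash
python3 - <<'E'
from h import *
o=st();print(delta([.460,.335,.023],down(1)))
for n in('scene','top'): cam(n,n+'1')
t=cv2.imread('pics/top1.png');s=cv2.imread('pics/scene1.png')
a=cv2.resize(t[180:300,180:310],None,fx=3,fy=3);b=cv2.resize(s[200:320,340:470],None,fx=3,fy=3)
cv2.imwrite('pics/z3.png',np.hstack([a,b]))
E
```

```text
t 2.3 pos [0.4604 0.3351 0.1321] fix [-0.1542  0.4531] F [-1.03 -0.09 -0.5 ] Ffix [-1.03  0.08] M [ 0.02  0.06 -0.01] g 0.0637 q6 [ 0.56  0.39  1.52 -0.    1.23 -1.16]
(array([ 1.09056238e+02, -1.87363442e-02, -3.71189879e-01]), array([-3.42467339e-03,  4.51012960e-05, -1.24688845e-05]))
```

View pics/z3.png

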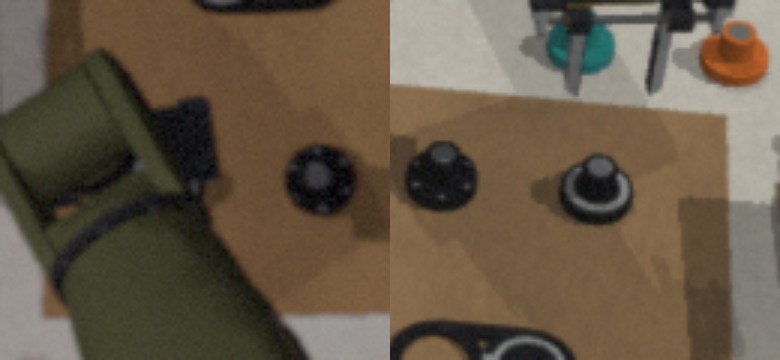

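Both fingers sit above and behind the housing, as expected for this height, and nothing else is near. Next: descend and grip.

Call:
play_rows([
  [[20,0,0,0,0,0,64],[20,0,0,0,0,0,64],[20,0,0,0,0,0,64],[20,0,0,0,0,0,64],[12,0,0,0,0,0,64],[8,0,0,0,0,0,64],[5,0,0,0,0,0,64],[3,0,0,0,0,0,64],[0,0,0,0,0,0,64],[0,0,0,0,0,0,64]],
])

```text
time_s: 3.4
ee_pos: [0.4606, 0.3352, 0.0246]
eef_rot: [0.366, 1.57, 0.527]
force: [-0.3, -0.6, -0.6]
grip_width: 0.0639
```

```bash
python3 - <<'E'
from h import *
o=st()
s=cam('scene','scene2');t=cv2.imread('pics/scene2.png')
cv2.imwrite('pics/z4.png',cv2.resize(t[200:300,340:470],None,fx=5,fy=5,interpolation=cv2.INTER_CUBIC))
E
```

```text
t 3.4 pos [0.4606 0.3352 0.0246] fix [-0.1539  0.4531] F [-0.28 -0.55 -0.61] Ffix [-0.36 -0.5 ] M [ 0.05 -0.03 -0.02] g 0.0639 q6 [ 0.56  0.52  1.61 -0.    1.01 -1.17]
```

View pics/z4.png

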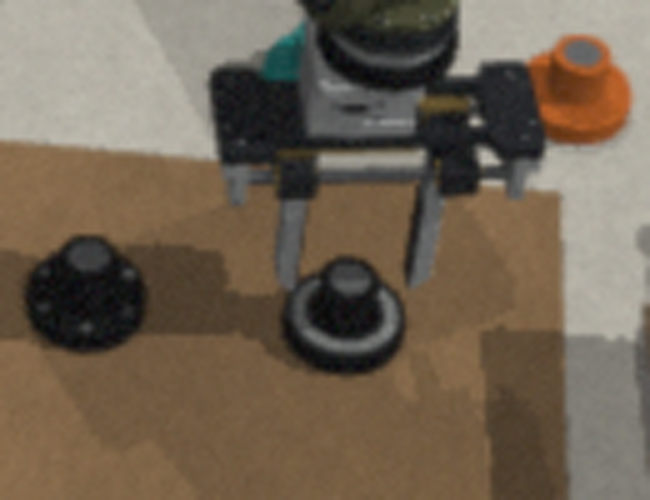

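```bash
python3 - <<'E'
from h import *
import pickle
T,S=pickle.load(open('ts.pkl','rb'))
o=ctrl.get_obs();p=o['ee_pos']
e=np.array([*EY,0]);ex=np.array([*EX,0])
print(((proj(S,[p+.038*e,p-.038*e,p+.038*e+.008*ex,p-.038*e+.008*ex,[.46,.335,.049]])-[340,200])*5).round())
E
```

```text
[[410. 305.]
 [280. 307.]
 [412. 315.]
 [281. 318.]
 [349. 277.]]
```

```bash
python3 - <<'E'
from h import *
import pickle
T,S=pickle.load(open('ts.pkl','rb'))
e=np.array([*EY,0]);p=np.array([.4604,.3351,.1321])
print(proj(S,[p+.038*e,p-.038*e]))
t=cv2.imread('pics/scene2.png')
a=cv2.resize(t[225:275,385:440],None,fx=10,fy=10,interpolation=cv2.INTER_NEAREST)
a=np.clip(a.astype(float)*1.8,0,255).astype(np.uint8)
cv2.imwrite('pics/z5.png',a)
E
```

```text
[[426.47052296 235.37259916]
 [399.3013521  235.94658395]]
```

View pics/z5.png

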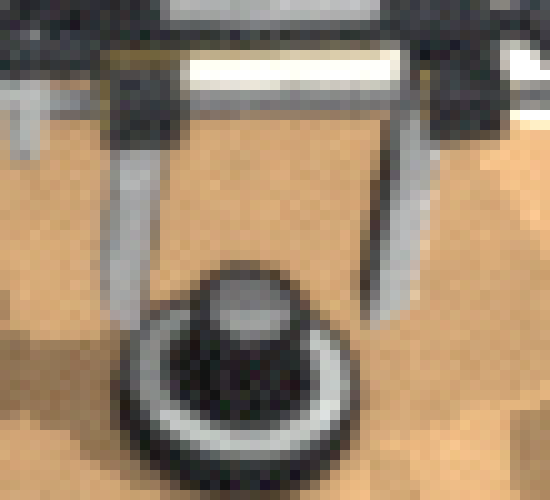

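```bash
python3 - <<'E'
from h import *
c=cam('top','top2')
e=np.array([*EY,0]);p=ctrl.get_obs()['ee_pos'];x0,y0=205,215
uv=proj(c,[p-.038*e,p+.038*e,p-.032*e,[.46,.335,.019]]);print((uv-[x0,y0])*10)
t=cv2.imread('pics/top2.png')
a=cv2.resize(t[y0:y0+55,x0:x0+70],None,fx=10,fy=10,interpolation=cv2.INTER_NEAREST)
cv2.imwrite('pics/z6.png',np.clip(a*1.6,0,255).astype(np.uint8))
E
```

```text
[[425.48114992 237.53973445]
 [174.60748131 281.64813846]
 [405.63154368 241.02842862]
 [303.87028613 263.29274583]]
```

View pics/z6.png

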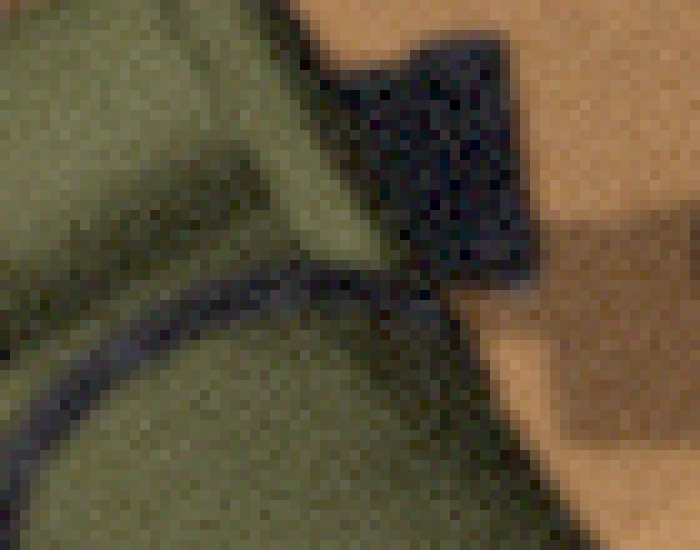

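```bash
python3 - <<'E'
from h import *
c=cam('top');s=cam('scene')
e=np.array([*EY,0]);ex=np.array([*EX,0]);p=ctrl.get_obs()['ee_pos']
for dz in(.097,.12,.15,.18):
  q=p+[0,0,dz]
  P=[q-.0885*e+.0375*ex,q-.0885*e-.0375*ex,q+.0885*e+.0375*ex]
  print(dz,((proj(c,P)-[205,215])*10).round().tolist(),((proj(s,P)-[340,200])*5).round().tolist())
E
```

```text
0.097 [[528.0, 40.0], [571.0, 305.0], [-93.0, 150.0]] [[212.0, 244.0], [199.0, 147.0], [531.0, 237.0]]
0.12 [[517.0, 28.0], [560.0, 298.0], [-115.0, 140.0]] [[215.0, 216.0], [201.0, 119.0], [538.0, 209.0]]
0.15 [[501.0, 13.0], [546.0, 288.0], [-144.0, 127.0]] [[219.0, 178.0], [205.0, 81.0], [546.0, 171.0]]
0.18 [[485.0, -4.0], [530.0, 278.0], [-175.0, 114.0]] [[223.0, 139.0], [209.0, 42.0], [555.0, 132.0]]
```

The fingertips show 3–4 px higher in the scene view than the reported TCP projects. I'll check the height by a light touch on the flange, which should come at TCP z of about 0.019.

Call:
play_rows([
  [[2,0,0,0,0,0,64],[1,0,0,0,0,0,64],[0,0,0,0,0,0,64]],
])

```text
time_s: 3.9
ee_pos: [0.4603, 0.335, 0.0208]
eef_rot: [-2.745, 1.57, -2.584]
force: [0.4, -0.5, -0.0]
grip_width: 0.0639
```

Call:
play_rows([
  [[1,0,0,0,0,0,64],[0,0,0,0,0,0,64]],
])

```text
time_s: 4.1
ee_pos: [0.4603, 0.335, 0.0199]
eef_rot: [-2.756, 1.571, -2.596]
force: [-0.1, -0.2, 0.2]
grip_width: 0.0637
```

Call:
play_rows([
  [[1,0,0,0,0,0,64],[0,0,0,0,0,0,64]],
])

```text
time_s: 4.3
ee_pos: [0.4603, 0.335, 0.0189]
eef_rot: [-2.706, 1.571, -2.546]
force: [-0.3, -0.7, 0.0]
grip_width: 0.064
```

Call:
play_rows([
  [[1,0,0,0,0,0,64],[0,0,0,0,0,0,64]],
])

```text
time_s: 4.5
ee_pos: [0.4603, 0.335, 0.0179]
eef_rot: [-2.734, 1.571, -2.574]
force: [-0.6, -0.5, 0.3]
grip_width: 0.0637
```

```bash
python3 - <<'E'
from m import *
c=avg('scene',4)
e=np.array([*EY,0]);ex=np.array([*EX,0]);p=ctrl.get_obs()['ee_pos'];x0,y0=385,225
print((proj(c,[p-.038*e,p+.038*e,p+.046*ex])-[x0,y0])*10)
t=cv2.cvtColor(c['img'],cv2.COLOR_RGB2BGR)
a=cv2.resize(t[y0:y0+50,x0:x0+55],None,fx=10,fy=10,interpolation=cv2.INTER_CUBIC)
cv2.imwrite('pics/z7.png',np.clip(a*1.6,0,255).astype(np.uint8))
E
```

```text
[[106.81064752 378.67194169]
 [365.89642238 373.23507303]
 [257.00765874 495.90101544]]
```

View pics/z7.png

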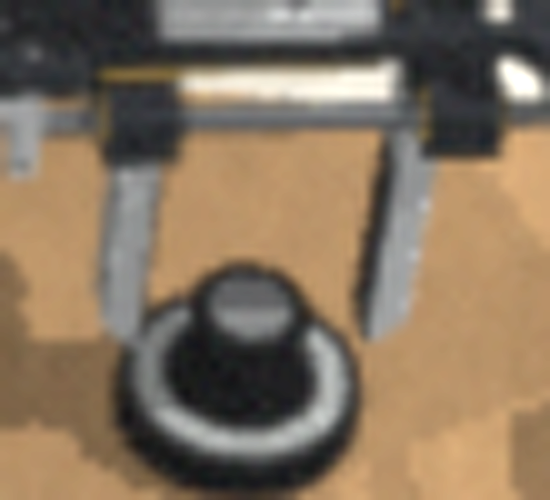

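Call:
play_rows([
  [[-30,0,0,0,0,0,64],[-40,0,0,0,0,0,64],[-40,0,0,0,0,0,64],[-30,0,0,0,-0.1,0,64],[0,0,0,0,-0.14,0,64],[0,0,0,0,-0.14,0,64],[0,0,0,0,-0.14,0,64],[0,0,0,0,-0.14,0,64],[0,0,0,0,-0.14,0,64],[0,0,0,0,0,0,64]],
])

```text
time_s: 5.7
ee_pos: [0.4613, 0.3313, 0.1567]
eef_rot: [-0.016, 0.839, 0.138]
force: [1.3, -1.0, 0.2]
grip_width: 0.0638
```

```bash
python3 - <<'E'
from m import *
o=st();R=Ro.from_euler('xyz',o['eef_rot']).as_matrix();print(R.round(3));p=o['ee_pos']
ims=[]
for n in('top','scene'):
    c=avg(n,4);P=[p+R@[a,s*.038,0] for s in(1,-1) for a in(0,-.019)]
    uv=proj(c,P);x0,y0=(uv.mean(0)-[25,25]).astype(int);print(n,x0,y0,((uv-[x0,y0])*8).round().tolist())
    t=cv2.cvtColor(c['img'],cv2.COLOR_RGB2BGR)
    a=cv2.resize(t[y0:y0+50,x0:x0+50],None,fx=8,fy=8,interpolation=cv2.INTER_CUBIC);
    ims.append(np.clip(a*1.5,0,255).astype(np.uint8))
cv2.imwrite('pics/z8.png',np.hstack(ims))
E
```

```text
t 5.7 pos [0.4613 0.3313 0.1567] fix [-0.1539  0.4492] F [ 1.25 -1.03  0.18] Ffix [ 1.07 -1.21] M [-0.03  0.32  0.04] g 0.0638 q6 [ 0.76  0.1   2.02 -0.84  0.55 -0.34]
[[ 0.662 -0.149  0.734]
 [ 0.092  0.989  0.118]
 [-0.744 -0.01   0.668]]
top 202 213 [[95.0, 203.0], [90.0, 236.0], [314.0, 166.0], [312.0, 199.0]]
scene 387 201 [[314.0, 228.0], [314.0, 173.0], [94.0, 229.0], [94.0, 175.0]]
```

View pics/z8.png

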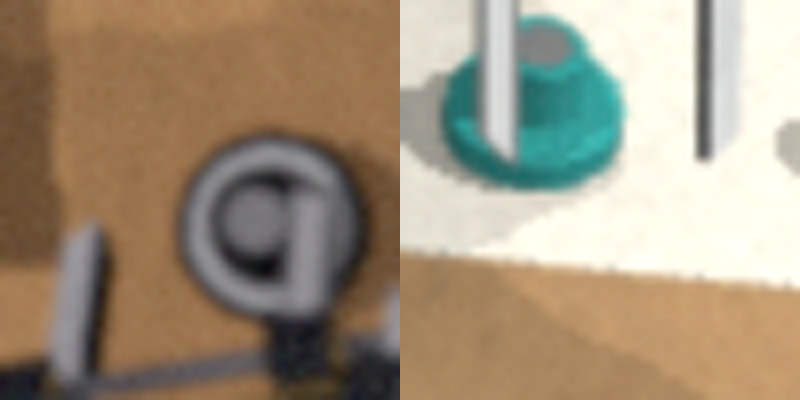

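```bash
python3 - <<'E'
from m import *
o=ctrl.get_obs();R=Ro.from_euler('xyz',o['eef_rot']).as_matrix();p=o['ee_pos']
T=cam('top');S=cam('scene')
def tri(a,b):
    n1=cv2.undistortPoints(np.float64([[a]]),T['K'],T['D']).reshape(2,1);n2=cv2.undistortPoints(np.float64([[b]]),S['K'],S['D']).reshape(2,1)
    P1=np.c_[T['R'],T['tv'].reshape(3)];P2=np.c_[S['R'],S['tv'].reshape(3)]
    X=cv2.triangulatePoints(P1,P2,n1,n2).ravel();X=X[:3]/X[3];return X,proj(T,X)-a,proj(S,X)-b
for nm,a,b in(('+y',(88,222),(305,158)),('-y',(305,188),(110,160))):
    X,e1,e2=tri(np.array(a)/8+[202,213],np.array(b)/8+[387,201]);print(nm,X,'world diff',X-p,'tool',R.T@(X-p),e1,e2)
E
```

```text
+y [0.44681817 0.36405203 0.18141849] world diff [-0.01619586  0.03233233  0.02335351] tool [-0.02511367  0.03416453  0.007427  ] [[ 0.48825402 -0.04730281]] [[ 0.47908579 -0.06347547]]
-y [0.45694888 0.29470212 0.18096579] world diff [-0.00606515 -0.03701758  0.02290081] tool [-0.0244679  -0.03591452  0.00655767] [[-0.72434901  0.07355072]] [[-0.70508197  0.06635226]]
```

Call:
play_rows([
  [[0,0,0,0,0.14,0,56],[0,0,0,0,0.14,0,56],[0,0,0,0,0.14,0,56],[0,0,0,0,0.14,0,56],[0,0,0,0,0.14,0,56],[0,0,0,0,0.1,0,56],[0,0,0,0,0,0,56],[0,0,0,0,0,0,56]],
])

```text
time_s: 7.0
ee_pos: [0.4642, 0.3294, 0.1569]
eef_rot: [-2.403, 1.548, -2.262]
force: [-0.4, 0.1, -0.6]
grip_width: 0.0563
```

```bash
python3 - <<'E'
from h import *
o=st();print(delta([.460,.335,.026],down(1)))
E
```

```text
t 7.0 pos [0.4642 0.3294 0.1569] fix [-0.1513  0.4468] F [-0.35  0.08 -0.62] Ffix [-0.34  0.13] M [0.01 0.01 0.02] g 0.0563 q6 [ 0.56  0.38  1.48 -0.01  1.31 -1.15]
(array([130.82808048,   8.20375337,  -1.12238747]), array([-0.02009321, -0.01722757,  0.01538751]))
```

Call:
play_rows([
  [[0,0,0,-0.02,-0.0172,0.0154,56],[26,1.2,0.2,0,0,0,56],[26,1.2,0.2,0,0,0,56],[26,1.2,0.2,0,0,0,56],[26,1.2,0.2,0,0,0,56],[14,0.5,0,0,0,0,56],[8,0.5,0,0,0,0,56],[0,0,0,0,0,0,56],[0,0,0,0,0,0,56]],
])

```text
time_s: 7.9
ee_pos: [0.4642, 0.3357, 0.0327]
eef_rot: [0.807, 1.57, 0.968]
force: [0.6, 0.2, 0.5]
grip_width: 0.056
```

```bash
python3 - <<'E'
from h import *
o=st();print(delta([.460,.335,.024],down(1)))
E
```

```text
t 7.9 pos [0.4642 0.3357 0.0327] fix [-0.1503  0.453 ] F [0.6  0.2  0.55] Ffix [0.62 0.1 ] M [ 0.06 -0.03 -0.  ] g 0.056 q6 [ 0.56  0.51  1.6   0.    1.03 -1.17]
(array([ 8.66147484,  0.01704499, -4.27713205]), array([ 0.0003914 ,  0.00083255, -0.0008699 ]))
```

Call:
play_rows([
  [[6,0,-2.2,0,0,0,56],[4,0,-2,0,0,0,56],[2,0,0,0,0,0,56],[0,0,0,0,0,0,56]],
])

```text
time_s: 8.3
ee_pos: [0.4595, 0.3346, 0.0193]
eef_rot: [-3.132, 1.57, -2.971]
force: [0.6, 0.8, -0.3]
grip_width: 0.0562
```

Call:
play_rows([
  [[1,0,0,0,0,0,56],[1,0,0,0,0,0,56],[0,0,0,0,0,0,56]],
])

```text
time_s: 8.6
ee_pos: [0.4596, 0.3346, 0.0175]
eef_rot: [3.008, 1.57, -3.115]
force: [0.6, -0.3, -0.1]
grip_width: 0.0563
```

Call:
play_rows([
  [[1,0,0,0,0,0,56],[1,0,0,0,0,0,56],[0,0,0,0,0,0,56]],
])

```text
time_s: 8.9
ee_pos: [0.4596, 0.3346, 0.0154]
eef_rot: [3.048, 1.57, -3.075]
force: [-0.8, -0.8, -0.0]
grip_width: 0.0561
```

Call:
play_rows([
  [[2,0,0,0,0,0,56],[2,0,0,0,0,0,56],[0,0,0,0,0,0,56]],
])

```text
time_s: 9.2
ee_pos: [0.4595, 0.3345, 0.0112]
eef_rot: [-3.087, 1.569, -2.927]
force: [0.8, -0.3, 0.2]
grip_width: 0.0557
```

Call:
play_rows([
  [[2,0,0,0,0,0,56],[1,0,0,0,0,0,56],[0,0,0,0,0,0,56]],
])

```text
time_s: 9.5
ee_pos: [0.4596, 0.3346, 0.0084]
eef_rot: [3.111, 1.57, -3.012]
force: [0.4, -0.3, 1.0]
grip_width: 0.0562
```

Call:
play_rows([
  [[1,0,0,0,0,0,56],[1,0,0,0,0,0,56],[0,0,0,0,0,0,56]],
])

```text
time_s: 9.8
ee_pos: [0.4595, 0.3346, 0.0064]
eef_rot: [3.117, 1.57, -3.005]
force: [-0.7, 0.2, 0.2]
grip_width: 0.0559
```

```bash
python3 - <<'E'
from m import *
o=st();p=o['ee_pos']
c=avg('scene',4);e=np.array([*EY,0]);ex=np.array([*EX,0]);x0,y0=385,225
for h in(0,.019): print(((proj(c,[p-.028*e+[0,0,h],p+.028*e+[0,0,h],p-.028*e+.008*ex+[0,0,h],p+.028*e+.008*ex+[0,0,h]])-[x0,y0])*10).round().tolist())
t=cv2.cvtColor(c['img'],cv2.COLOR_RGB2BGR)
a=cv2.resize(t[y0:y0+50,x0:x0+55],None,fx=10,fy=10,interpolation=cv2.INTER_CUBIC)
cv2.imwrite('pics/z9.png',np.clip(a*1.6,0,255).astype(np.uint8))
E
```

```text
t 9.8 pos [0.4595 0.3346 0.0064] fix [-0.1551  0.4527] F [-0.65  0.2   0.22] Ffix [-0.61  0.31] M [ 0.02  0.01 -0.01] g 0.0559 q6 [ 0.56  0.54  1.62  0.    0.98 -1.17]
[[136.0, 402.0], [326.0, 398.0], [139.0, 422.0], [330.0, 418.0]]
[[142.0, 359.0], [333.0, 355.0], [145.0, 380.0], [337.0, 376.0]]
```

View pics/z9.png

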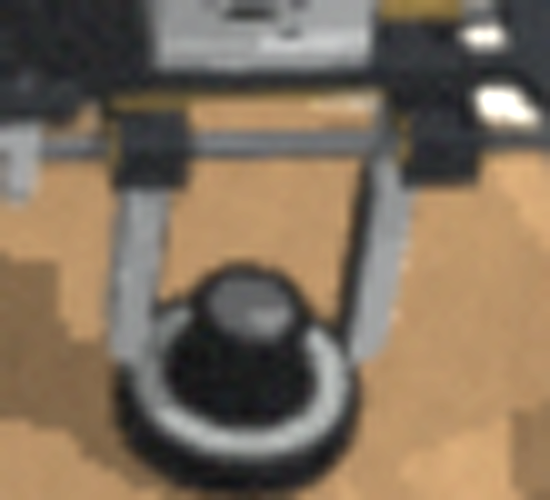

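Call:
play_rows([
  [[1,0,0,0,0,0,56],[1,0,0,0,0,0,56],[0,0,0,0,0,0,56]],
])

```text
time_s: 10.3
ee_pos: [0.4595, 0.3346, 0.0044]
eef_rot: [3.13, 1.57, -2.992]
force: [-0.2, 0.5, 0.0]
grip_width: 0.0559
```

Call:
play_rows([
  [[1,0,0,0,0,0,56],[1,0,0,0,0,0,56],[0,0,0,0,0,0,56]],
])

```text
time_s: 10.6
ee_pos: [0.4596, 0.3346, 0.0024]
eef_rot: [3.076, 1.57, -3.047]
force: [0.5, 0.1, -0.4]
grip_width: 0.0559
```

Call:
play_rows([
  [[1,0,0,0,0,0,56],[0,0,0,0,0,0,56]],
])

```text
time_s: 10.8
ee_pos: [0.4596, 0.3346, 0.0014]
eef_rot: [3.102, 1.57, -3.02]
force: [-0.7, -0.4, -0.6]
grip_width: 0.0562
```

Call:
play_rows([
  [[1,0,0,0,0,0,56],[0,0,0,0,0,0,56]],
])

```text
time_s: 11.0
ee_pos: [0.4596, 0.3346, 0.0004]
eef_rot: [3.056, 1.57, -3.067]
force: [0.4, 0.3, 1.0]
grip_width: 0.0562
```

Call:
play_rows([
  [[1,0,0,0,0,0,56],[0,0,0,0,0,0,56]],
])

```text
time_s: 11.2
ee_pos: [0.4596, 0.3346, -0.0006]
eef_rot: [3.063, 1.57, -3.059]
force: [-0.4, -0.5, 0.5]
grip_width: 0.0562
```

Call:
play_rows([
  [[1,0,0,0,0,0,56],[0,0,0,0,0,0,56]],
])

```text
time_s: 11.4
ee_pos: [0.4596, 0.3346, -0.0016]
eef_rot: [3.075, 1.57, -3.047]
force: [0.6, -0.6, -0.6]
grip_width: 0.056
```

Call:
play_rows([
  [[1,0,0,0,0,0,56],[0,0,0,0,0,0,56]],
])

```text
time_s: 11.6
ee_pos: [0.4596, 0.3346, -0.0026]
eef_rot: [3.078, 1.57, -3.045]
force: [-0.8, -0.2, -0.9]
grip_width: 0.0563
```

```bash
python3 - <<'E'
from m import *
o=st();p=o['ee_pos']
c=avg('scene',4);e=np.array([*EY,0]);ex=np.array([*EX,0]);x0,y0=385,225
t=cv2.cvtColor(c['img'],cv2.COLOR_RGB2BGR)
a=cv2.resize(t[y0:y0+50,x0:x0+55],None,fx=10,fy=10,interpolation=cv2.INTER_CUBIC)
cv2.imwrite('pics/z10.png',np.clip(a*1.6,0,255).astype(np.uint8))
E
```

```text
t 11.6 pos [ 0.4596  0.3346 -0.0026] fix [-0.155   0.4527] F [-0.82 -0.15 -0.92] Ffix [-0.83 -0.02] M [ 0.02  0.03 -0.04] g 0.0563 q6 [ 0.56  0.56  1.62  0.    0.96 -1.17]
```

View pics/z10.png

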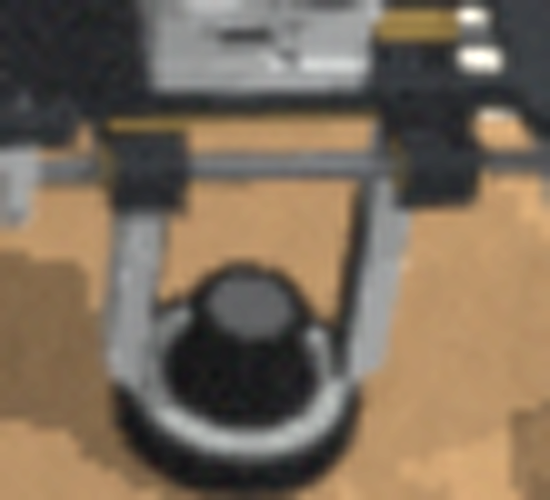

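Call:
play_rows([
  [[1,0,0,0,0,0,56],[0,0,0,0,0,0,56]],
])

```text
time_s: 12.0
ee_pos: [0.4596, 0.3346, -0.0036]
eef_rot: [3.075, 1.57, -3.047]
force: [0.5, 0.2, -0.3]
grip_width: 0.0559
```

Call:
play_rows([
  [[1,0,0,0,0,0,56],[0,0,0,0,0,0,56]],
])

```text
time_s: 12.2
ee_pos: [0.4597, 0.3347, -0.0041]
eef_rot: [2.924, 1.57, 3.085]
force: [-1.6, -1.1, 5.2]
grip_width: 0.0562
```

Call:
play_rows([
  [[1,0,0,0,0,0,56],[0,0,0,0,0,0,56]],
])

```text
time_s: 12.4
ee_pos: [0.4598, 0.3347, -0.0042]
eef_rot: [2.693, 1.57, 2.854]
force: [-5.1, -5.4, 16.1]
grip_width: 0.0562
```

Call:
play_rows([
  [[1,0,0,0,0,0,56],[0,0,0,0,0,0,56]],
])

```text
time_s: 12.6
ee_pos: [0.4599, 0.3348, -0.0043]
eef_rot: [2.214, 1.57, 2.375]
force: [-10.4, -7.9, 27.8]
grip_width: 0.0562
```

The touch came at reported z -0.004, so the real fingertips end 23 mm behind the stated TCP. Stiffness is about 11 N/mm. I'll work with the corrected tip: back off 5 mm, then grip.

Call:
play_rows([
  [[-4,0,0,0,0,0,56],[-2,0,0,0,0,0,56],[0,0,0,0,0,0,30],[0,0,0,0,0,0,30],[0,0,0,0,0,0,30],[0,0,0,0,0,0,30],[0,0,0,0,0,0,30]],
], grip_force=20)

```text
time_s: 13.3
ee_pos: [0.4595, 0.3345, -0.0008]
eef_rot: [-3.077, 1.569, -2.917]
force: [-1.0, -0.3, -3.2]
grip_width: 0.0355
```

Call:
play_rows([
  [[-5,0,0,0,0,0,30],[-15,0,0,0,0,0,30],[-30,0,0,0,0,0,30],[-30,0,0,0,0,0,30],[-30,0,0,0,0,0,30],[-10,0,0,0,0,0,30],[0,0,0,0,0,0,30]],
])

```text
time_s: 14.0
ee_pos: [0.4602, 0.335, 0.1211]
eef_rot: [0.621, 1.569, 0.781]
force: [-0.2, 0.5, -2.8]
grip_width: 0.0355
```

```bash
python3 - <<'E'
from m import *
o=st();p=o['ee_pos']
print(delta([*fx(-.061),.12],down(1)))
c=cam('scene','scene3')
t=cv2.imread('pics/scene3.png');x0,y0=370,180
a=cv2.resize(t[y0:y0+70,x0:x0+80],None,fx=7,fy=7,interpolation=cv2.INTER_CUBIC)
cv2.imwrite('pics/z11.png',np.clip(a*1.5,0,255).astype(np.uint8))
E
```

```text
t 14.0 pos [0.4602 0.335  0.1211] fix [-0.1543  0.453 ] F [-0.25  0.45 -2.77] Ffix [-0.17  0.48] M [0.04 0.03 0.02] g 0.0355 q6 [ 0.56  0.4   1.54  0.    1.21 -1.17]
(array([   0.73350474, -452.98339967,   93.26043054]), array([ 0.0001561 ,  0.00174514, -0.00124788]))
```

View pics/z11.png

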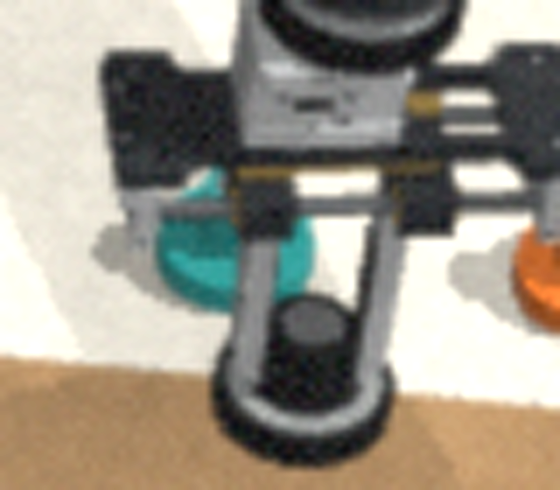

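The housing is held upright and level (boss at z11 (312,320)). Carry it to the fixture.

Call:
play_rows([
  [[0,-20,9.3,0,0,0,30],[0,-45,10,0,0,0,30],[0,-45,10,0,0,0,30],[0,-45,10,0,0,0,30],[0,-45,10,0,0,0,30],[0,-45,10,0,0,0,30],[0,-45,10,0,0,0,30],[0,-45,10,0,0,0,30],[0,-45,10,0,0,0,30],[0,-35,4,0,0,0,30]],
])

```text
time_s: 15.05
ee_pos: [0.6181, -0.0625, 0.1171]
eef_rot: [2.889, 1.567, 3.049]
force: [0.6, 0.6, -2.4]
grip_width: 0.0355
```

Call:
play_rows([
  [[0,-25,0,0,0,0,30],[0,-13,0,0,0,0,30],[0,0,0,0,0,0,30],[0,0,0,0,0,0,30],[0,0,0,0,0,0,30]],
])

```text
time_s: 15.55
ee_pos: [0.6242, -0.0962, 0.1192]
eef_rot: [2.813, 1.57, 2.975]
force: [-0.3, -0.7, -1.6]
grip_width: 0.0357
```

```bash
python3 - <<'E'
from m import *
o=st();p=o['ee_pos']
print(delta([*fx(-.061),.0165+.012],down(1)))
E
```

```text
t 15.55 pos [ 0.6242 -0.0962  0.1192] fix [-0.0614  0.0012] F [-0.35 -0.72 -1.56] Ffix [-0.46 -0.65] M [ 0.02  0.03 -0.01] g 0.0357 q6 [-0.21  0.53  1.34 -0.    1.27 -1.94]
(array([90.70964766, -1.20298873,  0.54521983]), array([ 0.00152253, -0.00121091, -0.00041205]))
```

Call:
play_rows([
  [[20,-1.2,0.5,0,0,0,30],[25,0,0,0,0,0,30],[25,0,0,0,0,0,30],[15,0,0,0,0,0,30],[8,0,0,0,0,0,30],[0,0,0,0,0,0,30],[0,0,0,0,0,0,30]],
])

```text
time_s: 16.25
ee_pos: [0.6255, -0.0986, 0.0275]
eef_rot: [-0.735, 1.57, -0.574]
force: [-0.4, 0.0, -1.3]
grip_width: 0.0353
```

```bash
python3 - <<'E'
from m import *
o=st();p=o['ee_pos']
c=cam('scene','scene4')
t=cv2.imread('pics/scene4.png');x0,y0=210,215
a=cv2.resize(t[y0:y0+125,x0:x0+95],None,fx=4.7,fy=4.7,interpolation=cv2.INTER_CUBIC)
cv2.imwrite('pics/z12.png',np.clip(a*1.3,0,255).astype(np.uint8))
E
```

```text
t 16.25 pos [ 0.6255 -0.0986  0.0275] fix [-0.0605 -0.0015] F [-0.4   0.03 -1.28] Ffix [-0.39  0.1 ] M [ 0.07 -0.03  0.01] g 0.0353 q6 [-0.21  0.64  1.41 -0.    1.1  -1.95]
```

View pics/z12.png

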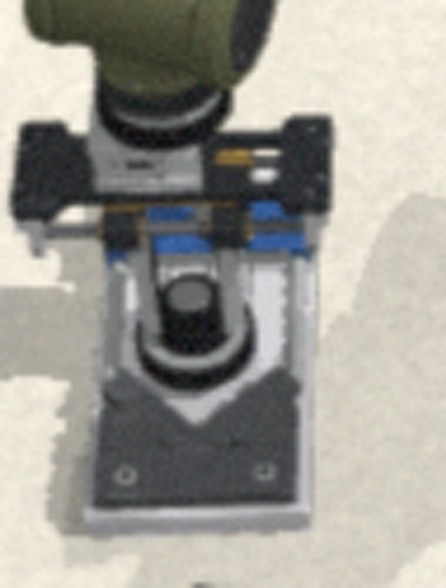

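The housing is centred over the bed at z12 (192,330), with the V apex at (193,422), and clear of both V and jaw. Lowering gently.

Call:
play_rows([
  [[3,0,0,0,0,0,30],[3,0,0,0,0,0,30],[2,0,0,0,0,0,30],[1,0,0,0,0,0,30],[0,0,0,0,0,0,30],[0,0,0,0,0,0,30]],
])

```text
time_s: 16.9
ee_pos: [0.6249, -0.0987, 0.0174]
eef_rot: [2.976, 1.57, 3.137]
force: [-0.1, -0.4, -1.8]
grip_width: 0.0354
```

Call:
play_rows([
  [[1,0,0,0,0,0,30],[0,0,0,0,0,0,30]],
])

```text
time_s: 17.1
ee_pos: [0.6249, -0.0987, 0.0163]
eef_rot: [2.945, 1.57, 3.106]
force: [-0.2, 0.3, -2.2]
grip_width: 0.0356
```

Call:
play_rows([
  [[0.6,0,0,0,0,0,30],[0,0,0,0,0,0,30]],
])

```text
time_s: 17.3
ee_pos: [0.625, -0.0987, 0.0163]
eef_rot: [-3.141, 1.57, -2.98]
force: [-2.0, 1.0, 2.3]
grip_width: 0.0356
```

Call:
play_rows([
  [[0,0,0,0,0,0,56],[0,0,0,0,0,0,56],[0,0,0,0,0,0,56],[-10,0,0,0,0,0,56],[-30,0,0,0,0,0,56],[-40,0,0,0,0,0,56],[-30,0,0,0,0,0,20],[0,0,0,0,0,0,0],[0,0,0,0,0,0,0]],
])

```text
time_s: 18.2
ee_pos: [0.6251, -0.0987, 0.1264]
eef_rot: [-0.981, 1.57, -0.82]
force: [0.7, 0.3, -0.5]
grip_width: 0.0356
```

```bash
python3 - <<'E'
from m import *
o=st()
c=avg('scene',3);t=cv2.cvtColor(c['img'],cv2.COLOR_RGB2BGR)
x0,y0=210,215
a=cv2.resize(t[y0:y0+125,x0:x0+95],None,fx=4.7,fy=4.7,interpolation=cv2.INTER_CUBIC)
d=cv2.cvtColor(avg('top',3)['img'],cv2.COLOR_RGB2BGR)
b=cv2.resize(d[130:250,335:430],None,fx=4,fy=4,interpolation=cv2.INTER_CUBIC)
im=np.zeros((588,800,3),np.uint8);im[:a.shape[0],:a.shape[1]]=a[:588];b=b[:,:800-a.shape[1]];im[:b.shape[0],a.shape[1]:a.shape[1]+b.shape[1]]=b
cv2.imwrite('pics/z13.png',np.clip(im*1.3,0,255).astype(np.uint8))
# collar in scene
big=cv2.resize(c['img'],None,fx=4,fy=4,interpolation=cv2.INTER_CUBIC);h2=cv2.cvtColor(big,cv2.COLOR_RGB2HSV)
E
```

```text
t 18.2 pos [ 0.6251 -0.0987  0.1264] fix [-0.0609 -0.0015] F [ 0.66  0.34 -0.52] Ffix [0.7  0.23] M [-0.01 -0.05  0.03] g 0.0356 q6 [-0.21  0.53  1.33 -0.    1.28 -1.95]
```

View pics/z13.png

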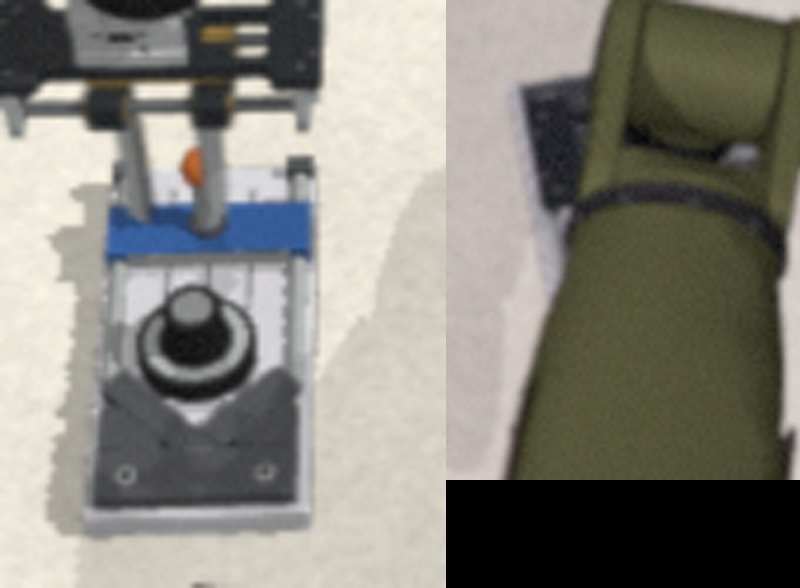

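```bash
python3 - <<'E'
from m import *
o=st();print(delta([*fx(-.1135,0),.060],down(1)))
c=avg('scene',3)
big=cv2.resize(c['img'],None,fx=4,fy=4,interpolation=cv2.INTER_CUBIC);h2=cv2.cvtColor(big,cv2.COLOR_RGB2HSV)
m=((h2[...,2]>80)).astype(np.uint8);x0,y0,x1,y1=[4*k for k in(243,274,260,290)]
mm=np.zeros_like(m);mm[y0:y1,x0:x1]=m[y0:y1,x0:x1]
n,l,s,ce=cv2.connectedComponentsWithStats(mm)
for i in range(1,n):
  if s[i,4]>200: w=ray(c,(ce[i]+.5)/4-.5,.066)[0];print(s[i],w,np.array([EX,EY])@(w[:2]-AP))
E
```

```text
t 18.5 pos [ 0.6247 -0.0987  0.1249] fix [-0.0613 -0.0014] F [0.04 0.14 0.16] Ffix [0.06 0.13] M [0.04 0.06 0.04] g 0.0112 q6 [-0.21  0.53  1.33 -0.    1.28 -1.95]
(array([ 65.03022846,   1.34247827, -52.02275663]), array([ 3.29265166e-05, -2.26131146e-03, -6.48325472e-04]))
[ 972 1096   68   64 1240] [ 0.61406417 -0.09642798  0.066     ] [-0.07145075  0.00252817]
[ 987 1108   33   26  677] [ 0.62467114 -0.09963289  0.066     ] [-0.06149263 -0.00233137]
```

Call:
play_rows([
  [[0,1,-26,0,0,0,0],[0,0.3,-26,0,-0.0023,0,0],[15,0,0,0,0,0,0],[25,0,0,0,0,0,0],[25,0,0,0,0,0,0],[0,0,0,0,0,0,0],[0,0,0,0,0,0,0]],
])

```text
time_s: 19.35
ee_pos: [0.5737, -0.1058, 0.0614]
eef_rot: [0.161, 1.57, 0.321]
force: [-0.1, -0.5, 0.8]
grip_width: 0.0007
```

```bash
python3 - <<'E'
from m import *
o=st();print(delta([*fx(-.1135,0),.002],down(1)))
c=cam('scene');t=cv2.cvtColor(c['img'],cv2.COLOR_RGB2BGR)
x0,y0=210,215
a=cv2.resize(t[y0:y0+90,x0:x0+95],None,fx=6.5,fy=6.5,interpolation=cv2.INTER_CUBIC)
cv2.imwrite('pics/z14.png',np.clip(a*1.3,0,255).astype(np.uint8))
E
```

```text
t 19.35 pos [ 0.5737 -0.1058  0.0614] fix [-0.1128 -0.0002] F [-0.11 -0.47  0.78] Ffix [-0.19 -0.45] M [0.05 0.   0.  ] g 0.0007 q6 [-0.25  0.49  1.55  0.    1.1  -1.98]
(array([59.36917538,  0.21246046, -0.79199314]), array([ 0.00012925,  0.00123357, -0.0002    ]))
```

View pics/z14.png

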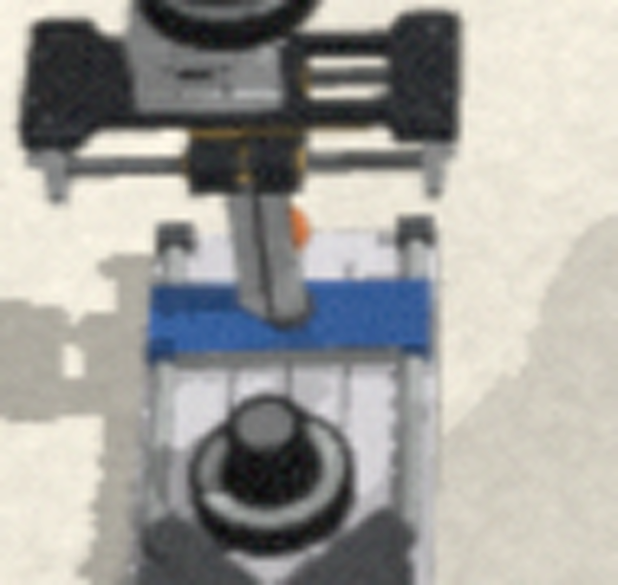

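Call:
play_rows([
  [[20,0,-0.7,0,0,0,0],[20,0,0,0,0,0,0],[6,0,0,0,0,0,0],[2,0,0,0,0,0,0],[2,0,0,0,0,0,0],[0,0,0,0,0,0,0]],
])

```text
time_s: 20.0
ee_pos: [0.5734, -0.1059, 0.0117]
eef_rot: [-0.134, 1.568, 0.026]
force: [-0.2, -0.1, -0.2]
grip_width: 0.0005
```

Call:
play_rows([
  [[2,0,0,0,0,0,0],[2,0,0,0,0,0,0],[2,0,0,0,0,0,0],[2,0,0,0,0,0,0],[0,0,0,0,0,0,0]],
])

```text
time_s: 20.5
ee_pos: [0.5727, -0.1057, 0.0025]
eef_rot: [0.416, 1.57, 0.577]
force: [0.3, 0.0, -0.5]
grip_width: 0.0005
```

```bash
python3 - <<'E'
from m import *
o=st()
c=cam('scene');t=cv2.cvtColor(c['img'],cv2.COLOR_RGB2BGR)
x0,y0=210,235
a=cv2.resize(t[y0:y0+90,x0:x0+95],None,fx=6.5,fy=6.5,interpolation=cv2.INTER_CUBIC)
cv2.imwrite('pics/z15.png',np.clip(a*1.3,0,255).astype(np.uint8))
E
```

```text
t 20.5 pos [ 0.5727 -0.1057  0.0025] fix [-1.137e-01 -1.000e-04] F [ 0.3   0.02 -0.51] Ffix [ 0.3  -0.03] M [0.03 0.02 0.  ] g 0.0005 q6 [-0.25  0.57  1.58  0.    0.99 -1.98]
```

View pics/z15.png

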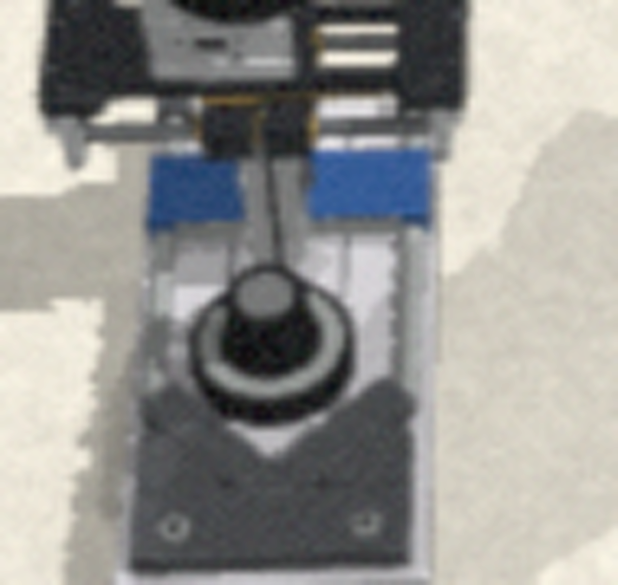

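Call:
play_rows([
  [[0,0,2,0,0,0,0],[0,0,2,0,0,0,0],[0,0,2,0,0,0,0],[0,0,1,0,0,0,0],[0,0,1,0,0,0,0],[0,0,1,0,0,0,0],[0,0,1,0,0,0,0],[0,0,0,0,0,0,0]],
])

```text
time_s: 21.35
ee_pos: [0.5828, -0.1042, 0.0028]
eef_rot: [0.164, 1.57, 0.325]
force: [-0.3, 0.9, 1.0]
grip_width: 0.0005
```

Call:
play_rows([
  [[0,0,1,0,0,0,0],[0,0,1,0,0,0,0],[0,0,1,0,0,0,0],[0,0,0,0,0,0,0]],
])

```text
time_s: 21.75
ee_pos: [0.5859, -0.1037, 0.0029]
eef_rot: [0.054, 1.569, 0.214]
force: [-0.1, -0.3, -0.2]
grip_width: 0.0003
```

```bash
python3 - <<'E'
from m import *
o=st()
E
```

```text
t 21.75 pos [ 0.5859 -0.1037  0.0029] fix [-0.1004 -0.0002] F [-0.11 -0.27 -0.16] Ffix [-0.15 -0.25] M [ 0.07  0.03 -0.06] g 0.0003 q6 [-0.24  0.6   1.54  0.    1.   -1.97]
```

Call:
play_rows([
  [[0,0,0.8,0,0,0,0],[0,0,0.8,0,0,0,0],[0,0,0.8,0,0,0,0],[0,0,0,0,0,0,0]],
])

```text
time_s: 22.15
ee_pos: [0.5883, -0.1033, 0.0029]
eef_rot: [0.073, 1.569, 0.233]
force: [0.0, -0.1, -1.0]
grip_width: 0.0005
```

Call:
play_rows([
  [[0,0,0.5,0,0,0,0],[0,0,0.5,0,0,0,0],[0,0,0,0,0,0,0]],
])

```text
time_s: 22.45
ee_pos: [0.5892, -0.1032, 0.0029]
eef_rot: [0.089, 1.569, 0.249]
force: [-0.1, -0.3, -0.6]
grip_width: 0.0004
```

```bash
python3 - <<'E'
from m import *
o=st()
c=cam('scene');t=cv2.cvtColor(c['img'],cv2.COLOR_RGB2BGR)
x0,y0=210,235
a=cv2.resize(t[y0:y0+90,x0:x0+95],None,fx=6.5,fy=6.5,interpolation=cv2.INTER_CUBIC)
cv2.imwrite('pics/z16.png',np.clip(a*1.3,0,255).astype(np.uint8))
E
```

```text
t 22.45 pos [ 0.5892 -0.1032  0.0029] fix [-0.0971 -0.0002] F [-0.09 -0.29 -0.63] Ffix [-0.14 -0.27] M [-0.01  0.14 -0.02] g 0.0004 q6 [-0.23  0.6   1.53  0.    1.01 -1.97]
```

View pics/z16.png

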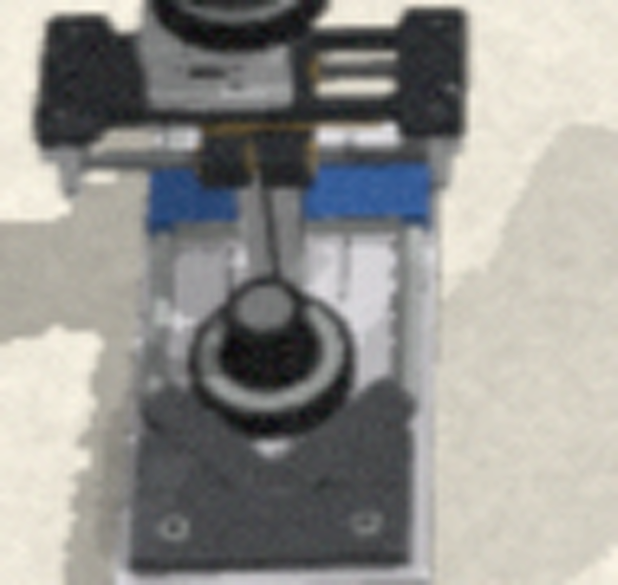

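The housing is sliding forward (boss now at z16 (265,305)). I'll creep in with small steps from here.

Call:
play_rows([
  [[0,0,0.5,0,0,0,0],[0,0,0.5,0,0,0,0],[0,0,0,0,0,0,0]],
])

```text
time_s: 22.8
ee_pos: [0.5898, -0.103, 0.0028]
eef_rot: [0.685, 1.57, 0.846]
force: [-4.2, -0.1, 2.4]
grip_width: 0.0002
```

Call:
play_rows([
  [[0,0,0.5,0,0,0,0],[0,0,0,0,0,0,0]],
])

```text
time_s: 23.0
ee_pos: [0.5899, -0.1029, 0.0028]
eef_rot: [2.044, 1.57, 2.204]
force: [-8.3, -0.3, 4.9]
grip_width: 0.0003
```

Call:
play_rows([
  [[0,0,0.5,0,0,0,0],[0,0,0,0,0,0,0]],
])

```text
time_s: 23.2
ee_pos: [0.59, -0.1028, 0.0028]
eef_rot: [2.57, 1.569, 2.73]
force: [-11.7, 0.2, 6.2]
grip_width: 0.0004
```

Call:
play_rows([
  [[0,0,0.4,0,0,0,0],[0,0,0,0,0,0,0]],
])

```text
time_s: 23.4
ee_pos: [0.59, -0.1028, 0.0028]
eef_rot: [2.677, 1.568, 2.838]
force: [-13.6, -0.3, 8.7]
grip_width: 0.0004
```

Call:
play_rows([
  [[0,0,-0.3,0,0,0,0],[0,0,0,0,0,0,0],[0,0,0,0,0,0,0],[0,0,0,0,0,0,0]],
])

```text
time_s: 23.8
ee_pos: [0.59, -0.1028, 0.0028]
eef_rot: [2.557, 1.569, 2.718]
force: [-11.6, 0.6, 8.2]
grip_width: 0.0003
```

```bash
python3 - <<'E'
from m import *
F=[]
c=avg('scene',5)
o=st()
E
```

```text
t 24.05 pos [ 0.59   -0.1028  0.0028] fix [-0.0962  0.    ] F [-10.64   0.1    7.17] Ffix [-10.49   1.8 ] M [ 0.05  2.14 -0.04] g 0.0003 q6 [-0.23  0.61  1.53  0.    1.01 -1.97]
```

Call:
play_rows([
  [[-0.3,0.1,0,0,0,0,0],[0,0.1,0,0,0,0,0],[0,0,0,0,0,0,0],[0,0,0,0,0,0,0]],
])

```text
time_s: 24.45
ee_pos: [0.59, -0.1025, 0.0029]
eef_rot: [2.455, 1.569, 2.616]
force: [-8.3, -0.9, 4.8]
grip_width: 0.0004
```

```bash
python3 - <<'E'
from m import *
c=avg('scene',5)
o=st()
t=cv2.cvtColor(c['img'],cv2.COLOR_RGB2BGR)
x0,y0=210,235
a=cv2.resize(t[y0:y0+90,x0:x0+95],None,fx=6.5,fy=6.5,interpolation=cv2.INTER_CUBIC)
cv2.imwrite('pics/z17.png',np.clip(a*1.3,0,255).astype(np.uint8))
E
```

```text
t 24.7 pos [ 0.59   -0.1026  0.0029] fix [-0.0961  0.0003] F [-9.7   0.25  4.35] Ffix [-9.54  1.8 ] M [0.08 1.8  0.05] g 0.0007 q6 [-0.23  0.61  1.53  0.    1.01 -1.97]
```

View pics/z17.png

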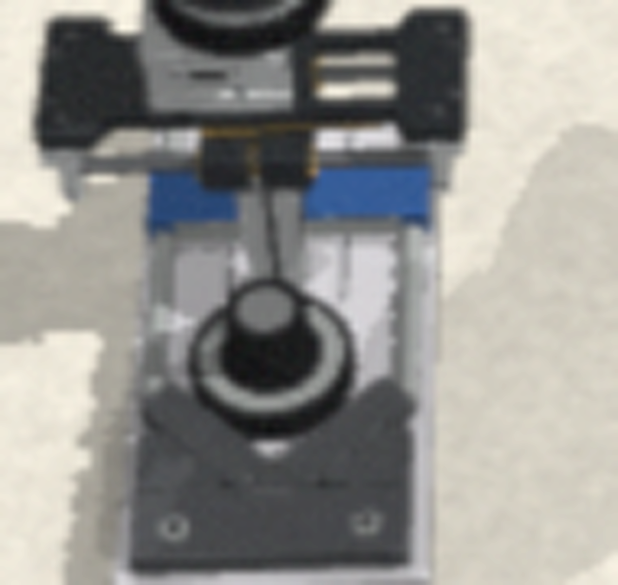

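Call:
play_rows([
  [[0,0.1,0.1,0,0,0,0],[0,0.1,0.1,0,0,0,0],[0,0.1,0,0,0,0,0],[0,0,0,0,0,0,0]],
])

```text
time_s: 25.1
ee_pos: [0.5901, -0.1022, 0.0028]
eef_rot: [2.513, 1.569, 2.674]
force: [-10.5, 0.4, 4.6]
grip_width: 0.0006
```

```bash
python3 - <<'E'
from m import *
c=avg('scene',3)
o=st()
c=avg('scene',3)
o=st()
E
```

```text
t 25.25 pos [ 0.5902 -0.1022  0.0028] fix [-0.096   0.0006] F [-9.    0.29  3.89] Ffix [-8.83  1.72] M [0.08 1.87 0.01] g 0.0008 q6 [-0.23  0.61  1.53  0.    1.01 -1.96]
t 25.4 pos [ 0.5902 -0.1022  0.0028] fix [-0.096   0.0006] F [-1.017e+01  1.000e-02  3.200e+00] Ffix [-10.04   1.64] M [0.03 1.89 0.03] g 0.0005 q6 [-0.23  0.61  1.53  0.    1.01 -1.96]
```

Call:
play_rows([
  [[-0.3,0,0,0,0,0,0],[0,0,0.1,0,0,0,0],[0,0,0,0,0,0,0]],
])

```text
time_s: 25.7
ee_pos: [0.5902, -0.102, 0.0029]
eef_rot: [2.406, 1.569, 2.567]
force: [-8.6, 1.0, 1.2]
grip_width: 0.0004
```

```bash
python3 - <<'E'
from m import *
for _ in range(3):
  c=avg('scene',1)
  o=st()
E
```

```text
t 25.75 pos [ 0.5902 -0.102   0.0029] fix [-0.0959  0.0008] F [-7.59 -0.03  1.77] Ffix [-7.5   1.18] M [ 0.23  1.65 -0.01] g 0.0002 q6 [-0.23  0.61  1.53  0.    1.01 -1.96]
t 25.8 pos [ 0.5903 -0.102   0.0029] fix [-0.0958  0.0008] F [-8.5   2.    1.43] Ffix [-8.07  3.33] M [0.22 1.59 0.01] g 0.0003 q6 [-0.23  0.61  1.53  0.    1.01 -1.96]
t 25.85 pos [ 0.5902 -0.102   0.0029] fix [-0.0959  0.0008] F [-7.12  0.84  0.15] Ffix [-6.89  1.97] M [ 0.2   1.57 -0.01] g 0.0009 q6 [-0.23  0.61  1.53  0.    1.01 -1.96]
```

Call:
play_rows([
  [[0,0.1,0.1,0,0,0,0],[0,0.1,0.1,0,0,0,0],[0,0,0.1,0,0,0,0],[0,0,0,0,0,0,0]],
])

```text
time_s: 26.25
ee_pos: [0.5904, -0.1018, 0.0029]
eef_rot: [2.464, 1.569, 2.625]
force: [-9.1, 0.9, 2.0]
grip_width: 0.0003
```

```bash
python3 - <<'E'
from m import *
for _ in range(3):
  c=avg('scene',1)
  o=st()
E
```

```text
t 26.3 pos [ 0.5904 -0.1018  0.0029] fix [-0.0957  0.001 ] F [-8.79  0.69  2.61] Ffix [-8.56  2.09] M [0.21 1.73 0.  ] g 0.0004 q6 [-0.23  0.61  1.53  0.    1.01 -1.96]
t 26.35 pos [ 0.5904 -0.1018  0.0029] fix [-0.0957  0.001 ] F [-9.25  1.66  1.33] Ffix [-8.87  3.12] M [ 0.23  1.76 -0.01] g 0.0004 q6 [-0.23  0.61  1.53  0.    1.01 -1.96]
t 26.4 pos [ 0.5904 -0.1018  0.0029] fix [-0.0957  0.001 ] F [-9.29  0.92  1.55] Ffix [-9.02  2.4 ] M [0.23 1.75 0.01] g 0.0005 q6 [-0.23  0.61  1.53  0.    1.01 -1.96]
```

```bash
python3 - <<'E'
from m import *
c=avg('scene',6)
t=cv2.cvtColor(c['img'],cv2.COLOR_RGB2BGR)
x0,y0=230,265
a=cv2.resize(t[y0:y0+60,x0:x0+50],None,fx=10,fy=10,interpolation=cv2.INTER_CUBIC)
a=np.clip(a*1.5,0,255).astype(np.uint8)
big=cv2.resize(c['img'],None,fx=4,fy=4,interpolation=cv2.INTER_CUBIC);V=cv2.cvtColor(big,cv2.COLOR_RGB2HSV)[...,2]
m=(V>75).astype(np.uint8);X0,Y0,X1,Y1=[4*k for k in(243,276,260,288)]
mm=np.zeros_like(m);mm[Y0:Y1,X0:X1]=m[Y0:Y1,X0:X1]
n,l,s,ce=cv2.connectedComponentsWithStats(mm)
for i in range(1,n):
  if s[i,4]>200: w=ray(c,(ce[i]+.5)/4-.5,.066)[0];print(s[i],ce[i]/4,w,np.array([EX,EY])@(w[:2]-AP))
pr=[(-.0509,0,.066),(-.0509,-.018,.066),(-.0509,.018,.066),(0,0,.032),(0,0,.02),(-.045,.045,.032),(-.045,-.045,.032),(-.0509,.036,.036),(-.0509,-.036,.036)]
for (x,y,z) in pr:
    u=proj(c,[*fx(x,y),z])[0];q=((u-[x0,y0]+.5)*10).astype(int);cv2.circle(a,tuple(int(k) for k in q),4,(0,0,255),-1);print((x,y,z),u)
cv2.imwrite('pics/z18.png',a)
E
```

```text
[ 972 1104   36   30  515] [246.07135922 278.17669903] [ 0.6191174  -0.11390072  0.066     ] [-0.06925608 -0.01552772]
[1014 1104   26   25  424] [257.30365566 278.18455189] [ 0.61506419 -0.08300902  0.066     ] [-0.06831815  0.01561463]
[ 988 1119   31   24  590] [250.83898305 282.66144068] [ 0.63313797 -0.09738809  0.066     ] [-0.05277581 -0.00146913]
(-0.0509, 0, 0.066) [250.96297139 282.80182855]
(-0.0509, -0.018, 0.066) [244.41031887 282.95001945]
(-0.0509, 0.018, 0.066) [257.51220471 282.65417106]
(0, 0, 0.032) [251.033472   305.15145916]
(0, 0, 0.02) [251.3968962 307.820168 ]
(-0.045, 0.045, 0.032) [268.04224978 291.85341571]
(-0.045, -0.045, 0.032) [235.68120805 292.59368593]
(-0.0509, 0.036, 0.036) [264.78957204 289.36715262]
(-0.0509, -0.036, 0.036) [238.92022678 289.95678773]
```

View pics/z18.png

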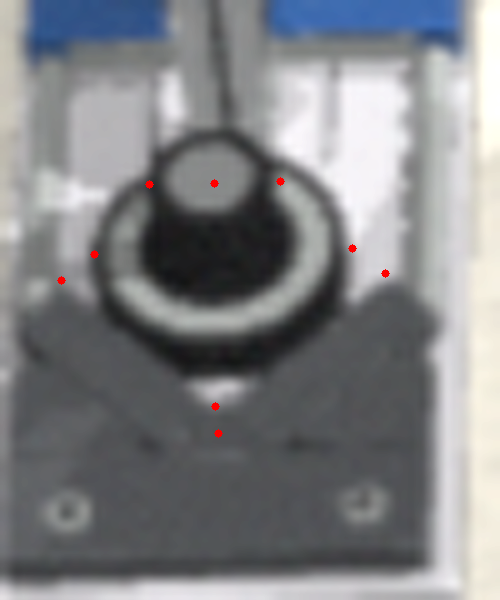

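Call:
play_rows([
  [[0,0.2,-0.2,0,0,0,0],[0,0.2,0,0,0,0,0],[0,0.2,0,0,0,0,0],[0,0.2,0,0,0,0,0],[0,0.2,0,0,0,0,0],[0,0,0,0,0,0,0]],
])

```text
time_s: 27.3
ee_pos: [0.5908, -0.1009, 0.0031]
eef_rot: [1.431, 1.57, 1.592]
force: [-4.6, 1.4, -1.4]
grip_width: 0.0007
```

```bash
python3 - <<'E'
from m import *
for _ in range(3):
  c=avg('scene',1)
  o=st()
E
```

```text
t 27.35 pos [ 0.5908 -0.1009  0.0031] fix [-0.0951  0.0019] F [-4.75  1.83 -1.35] Ffix [-4.39  2.56] M [0.26 1.01 0.03] g 0.0004 q6 [-0.23  0.61  1.53  0.    1.01 -1.96]
t 27.4 pos [ 0.5908 -0.1009  0.0031] fix [-0.0951  0.0018] F [-4.86  0.56 -0.04] Ffix [-4.7   1.32] M [0.19 1.04 0.02] g 0.0002 q6 [-0.23  0.61  1.53  0.    1.01 -1.96]
t 27.45 pos [ 0.5908 -0.1009  0.0031] fix [-0.0951  0.0019] F [-5.02  0.68 -0.66] Ffix [-4.85  1.47] M [0.23 1.07 0.08] g 0.0005 q6 [-0.23  0.61  1.53  0.    1.01 -1.96]
```

```bash
cat > boss.py <<'E'
from m import *
def boss(c=None,show=None):
    c=c or avg('scene',6)
    big=cv2.resize(c['img'],None,fx=8,fy=8,interpolation=cv2.INTER_CUBIC);V=cv2.cvtColor(big,cv2.COLOR_RGB2HSV)[...,2]
    m=(V>75).astype(np.uint8);u0=proj(c,[*fx(-.0509),.066])[0]
    mm=np.zeros_like(m);X,Y=(u0*8).astype(int);mm[Y-56:Y+56,X-70:X+70]=m[Y-56:Y+56,X-70:X+70]
    n,l,s,ce=cv2.connectedComponentsWithStats(mm);i=l[Y,X];q=(ce[i]+.5)/8-.5
    w=ray(c,q,.066)[0];print('boss',s[i],q,w,np.array([EX,EY])@(w[:2]-AP))
    if show:
        t=cv2.cvtColor(c['img'],cv2.COLOR_RGB2BGR);x0,y0=230,265
        a=cv2.resize(t[y0:y0+60,x0:x0+50],None,fx=10,fy=10,interpolation=cv2.INTER_CUBIC)
        cv2.imwrite(f'pics/{show}.png',np.clip(a*1.5,0,255).astype(np.uint8))
E
python3 -c "
from boss import *
boss(show='z19');st()"
```

```text
boss [1976 2240   66   47 2444] [250.65701718 282.41811579] [ 0.63352763 -0.0967617   0.066     ] [-0.05229102 -0.00091309]
t 27.75 pos [ 0.5908 -0.1009  0.0031] fix [-0.0951  0.0019] F [-6.07  1.45 -0.22] Ffix [-5.76  2.4 ] M [0.27 1.03 0.01] g 0.0004 q6 [-0.23  0.61  1.53  0.    1.01 -1.96]
```

View pics/z19.png

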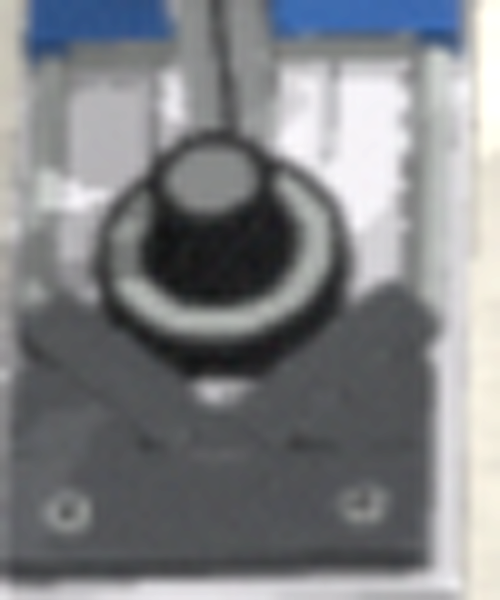

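Call:
play_rows([
  [[0,0.2,0.1,0,0,0,0],[0,0.2,0.1,0,0,0,0],[0,0.2,0.1,0,0,0,0],[0,0.2,0.1,0,0,0,0],[0,0.2,0,0,0,0,0],[0,0,0,0,0,0,0]],
])

```text
time_s: 28.35
ee_pos: [0.5912, -0.0999, 0.0033]
eef_rot: [0.699, 1.57, 0.86]
force: [-5.0, 0.8, -1.8]
grip_width: 0.0006
```

```bash
python3 - <<'E'
from boss import *
st();boss(show='z20');st()
E
```

```text
t 28.35 pos [ 0.5912 -0.0999  0.0033] fix [-0.0945  0.0027] F [-4.99  0.8  -1.82] Ffix [-4.8   1.59] M [0.26 1.09 0.09] g 0.0006 q6 [-0.23  0.61  1.53  0.    1.01 -1.96]
boss [1979 2241   65   47 2448] [250.88965482 282.53288399] [ 0.63384389 -0.09604012  0.066     ] [-0.05186345 -0.00025136]
t 28.65 pos [ 0.5913 -0.0999  0.0033] fix [-0.0945  0.0027] F [-4.32  0.63 -0.55] Ffix [-4.16  1.31] M [ 0.24  1.04 -0.02] g 0.0008 q6 [-0.23  0.61  1.53  0.    1.01 -1.96]
```

Call:
play_rows([
  [[0,0.2,0.1,0,0,0,0],[0,0.2,0.1,0,0,0,0],[0,0.2,0.1,0,0,0,0],[0,0.2,0.1,0,0,0,0],[0,0,0,0,0,0,0]],
])

```text
time_s: 29.15
ee_pos: [0.5916, -0.0991, 0.0033]
eef_rot: [0.408, 1.57, 0.568]
force: [-4.7, 0.8, 0.2]
grip_width: 0.0004
```

```bash
python3 - <<'E'
from boss import *
st();boss(show='z21');st()
E
```

```text
t 29.15 pos [ 0.5916 -0.0991  0.0033] fix [-0.094   0.0035] F [-4.69  0.77  0.22] Ffix [-4.51  1.51] M [0.22 1.   0.02] g 0.0004 q6 [-0.23  0.61  1.53  0.    1.01 -1.96]
boss [1981 2241   64   48 2400] [251.1321875  282.68015625] [ 0.63426977 -0.09526738  0.066     ] [-0.05131951  0.00044334]
t 29.45 pos [ 0.5916 -0.0991  0.0033] fix [-0.094   0.0035] F [-4.97  1.41 -0.77] Ffix [-4.68  2.19] M [ 0.25  0.99 -0.03] g 0.0006 q6 [-0.23  0.61  1.53  0.    1.01 -1.96]
```

Call:
play_rows([
  [[0,0.2,0.1,0,0,0,0],[0,0.2,0.1,0,0,0,0],[0,0.2,0.1,0,0,0,0],[0,0.2,0.1,0,0,0,0],[0,0,0,0,0,0,0]],
])

```text
time_s: 29.95
ee_pos: [0.5921, -0.0983, 0.0035]
eef_rot: [0.166, 1.569, 0.327]
force: [-4.8, 1.0, -1.2]
grip_width: 0.0004
```

```bash
python3 - <<'E'
from boss import *
st();boss(show='z22');st()
E
```

```text
t 29.95 pos [ 0.5921 -0.0983  0.0035] fix [-0.0935  0.0042] F [-4.84  0.95 -1.21] Ffix [-4.63  1.72] M [ 0.21  1.05 -0.01] g 0.0004 q6 [-0.23  0.61  1.53  0.    1.01 -1.96]
boss [1982 2242   63   50 2469] [251.25518935 282.83209295] [ 0.63475481 -0.09481771  0.066     ] [-0.05076881  0.00080968]
t 30.25 pos [ 0.5921 -0.0983  0.0035] fix [-0.0935  0.0042] F [-5.02  1.48 -0.45] Ffix [-4.72  2.26] M [ 0.26  1.02 -0.  ] g 0.0005 q6 [-0.23  0.61  1.53  0.    1.01 -1.96]
```

View pics/z22.png

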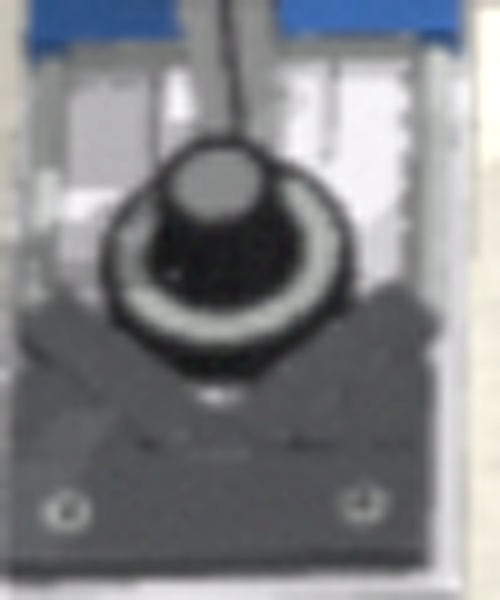

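Call:
play_rows([
  [[0,0.2,0.15,0,0,0,0],[0,0.2,0.15,0,0,0,0],[0,0.2,0.1,0,0,0,0],[0,0,0,0,0,0,0]],
])

```text
time_s: 30.65
ee_pos: [0.5923, -0.0977, 0.0035]
eef_rot: [0.12, 1.569, 0.281]
force: [-5.7, 1.0, -1.4]
grip_width: 0.0007
```

```bash
python3 - <<'E'
from boss import *
st();boss();st()
E
```

```text
t 30.65 pos [ 0.5923 -0.0977  0.0035] fix [-0.0931  0.0048] F [-5.7   1.02 -1.44] Ffix [-5.46  1.91] M [0.22 0.96 0.04] g 0.0007 q6 [-0.22  0.61  1.53  0.    1.01 -1.96]
boss [1983 2242   63   50 2441] [251.36130172 282.9549109 ] [ 0.63514432 -0.09443613  0.066     ] [-0.0503233   0.00112408]
t 30.95 pos [ 0.5923 -0.0977  0.0035] fix [-0.0931  0.0048] F [-4.46  0.52 -1.88] Ffix [-4.32  1.23] M [0.18 0.98 0.02] g 0.0006 q6 [-0.22  0.61  1.53  0.    1.01 -1.96]
```

Call:
play_rows([
  [[0,0.2,0.15,0,0,0,0],[0,0.2,0.15,0,0,0,0],[0,0.2,0.15,0,0,0,0],[0,0.2,0.1,0,0,0,0],[0,0,0,0,0,0,0]],
])

```text
time_s: 31.45
ee_pos: [0.5924, -0.0974, 0.0034]
eef_rot: [-0.724, 1.57, -0.563]
force: [-8.0, -2.7, -0.7]
grip_width: 0.0003
```

```bash
python3 - <<'E'
from boss import *
st();boss(show='z23');st()
E
```

```text
t 31.45 pos [ 0.5924 -0.0974  0.0034] fix [-0.093  0.005] F [-7.96 -2.68 -0.66] Ffix [-8.29 -1.37] M [-0.59  1.45 -0.05] g 0.0003 q6 [-0.22  0.61  1.52 -0.    1.01 -1.96]
boss [1984 2242   62   50 2451] [251.41791616 282.94749592] [ 0.63509809 -0.0942872   0.066     ] [-0.05034513  0.00127849]
t 31.75 pos [ 0.5924 -0.0974  0.0034] fix [-0.093  0.005] F [-6.84 -3.19 -0.28] Ffix [-7.26 -2.06] M [-0.55  1.33 -0.02] g 0.0005 q6 [-0.22  0.61  1.52 -0.    1.01 -1.96]
```

View pics/z23.png

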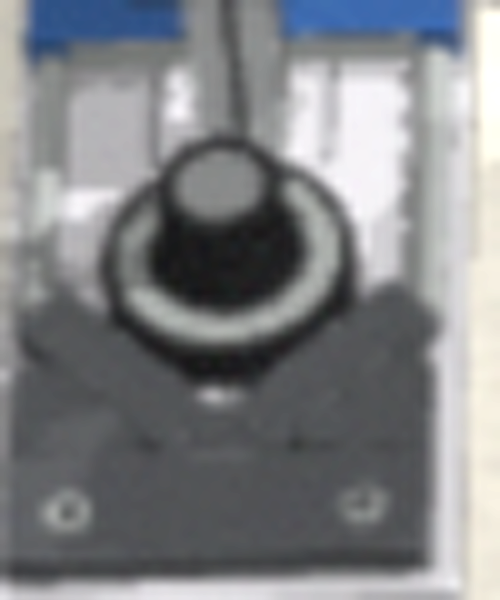

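The lateral reaction has flipped sign and the travel has stopped, so the housing now bears on both faces. Before this it was sliding along the right face only. I'll balance the side force, then push to about 11 N.

Call:
play_rows([
  [[0,-0.1,0.1,0,0,0,0],[0,-0.1,0.1,0,0,0,0],[0,0,0,0,0,0,0]],
])

```text
time_s: 32.05
ee_pos: [0.5924, -0.0974, 0.0033]
eef_rot: [-2.471, 1.571, -2.31]
force: [-8.2, -2.7, -0.5]
grip_width: 0.0002
```

```bash
python3 - <<'E'
from m import *
for _ in range(3):
  c=avg('scene',1)
  o=st()
E
```

```text
t 32.1 pos [ 0.5924 -0.0975  0.0033] fix [-0.093  0.005] F [-8.67 -3.53 -0.86] Ffix [-9.12 -2.1 ] M [-0.42  1.62 -0.06] g 0.0003 q6 [-0.22  0.61  1.52 -0.    1.01 -1.96]
t 32.15 pos [ 0.5924 -0.0974  0.0033] fix [-0.093  0.005] F [-9.29 -2.81 -0.67] Ffix [-9.62 -1.29] M [-0.4   1.6  -0.02] g 0.0006 q6 [-0.22  0.61  1.52 -0.    1.01 -1.96]
t 32.2 pos [ 0.5924 -0.0975  0.0033] fix [-0.093  0.005] F [-7.85 -1.56  0.79] Ffix [-8.   -0.29] M [-0.46  1.62 -0.05] g 0.0004 q6 [-0.22  0.61  1.52 -0.    1.01 -1.96]
```

Call:
play_rows([
  [[0,-0.1,0.1,0,0,0,0],[0,-0.05,0.1,0,0,0,0],[0,0,0.05,0,0,0,0],[0,0,0,0,0,0,0]],
])

```text
time_s: 32.6
ee_pos: [0.5924, -0.0975, 0.0031]
eef_rot: [2.847, 1.57, 3.008]
force: [-9.1, -2.8, -0.0]
grip_width: 0.0004
```

```bash
python3 - <<'E'
from m import *
for _ in range(4):
  c=avg('scene',1)
  o=st()
E
```

```text
t 32.65 pos [ 0.5925 -0.0975  0.0032] fix [-0.0929  0.005 ] F [-10.06  -2.14  -0.15] Ffix [-10.28  -0.51] M [-0.38  1.83 -0.03] g 0.0006 q6 [-0.22  0.61  1.52 -0.    1.01 -1.96]
t 32.7 pos [ 0.5925 -0.0975  0.0032] fix [-0.0929  0.005 ] F [-9.45 -2.92 -0.35] Ffix [-9.79 -1.38] M [-0.35  1.88  0.02] g 0.0003 q6 [-0.22  0.61  1.52 -0.    1.01 -1.96]
t 32.75 pos [ 0.5925 -0.0975  0.0032] fix [-0.0929  0.0049] F [-10.15  -2.64   0.11] Ffix [-10.44  -0.99] M [-0.39  1.88 -0.03] g 0.0005 q6 [-0.22  0.61  1.52 -0.    1.01 -1.96]
t 32.8 pos [ 0.5924 -0.0975  0.0031] fix [-0.093  0.005] F [-10.42  -2.02  -0.45] Ffix [-10.61  -0.33] M [-0.38  1.8  -0.09] g 0.0005 q6 [-0.22  0.61  1.52 -0.    1.01 -1.96]
```

Call:
play_rows([
  [[0,-0.1,0.1,0,0,0,0],[0,0,0,0,0,0,0],[0,0,0,0,0,0,0],[0,0,0,0,0,0,0],[0,0,0,0,0,0,0],[0,0,0,0,0,0,0]],
])

```text
time_s: 33.4
ee_pos: [0.5925, -0.0975, 0.0031]
eef_rot: [2.801, 1.57, 2.961]
force: [-10.2, -1.1, 0.4]
grip_width: 0.0007
```

```bash
python3 - <<'E'
from m import *
for _ in range(4):
  c=avg('scene',1)
  o=st()
E
```

```text
t 33.45 pos [ 0.5925 -0.0975  0.0031] fix [-0.093   0.0049] F [-10.03  -2.54   0.63] Ffix [-10.31  -0.91] M [-0.31  1.92 -0.08] g 0.0004 q6 [-0.22  0.61  1.52 -0.    1.01 -1.96]
t 33.5 pos [ 0.5924 -0.0975  0.0031] fix [-0.093   0.0049] F [-10.36  -1.27   0.41] Ffix [-10.43   0.4 ] M [-0.31  1.93 -0.07] g 0.0002 q6 [-0.22  0.61  1.52 -0.    1.01 -1.96]
t 33.55 pos [ 0.5925 -0.0975  0.0031] fix [-0.0929  0.0049] F [-10.44  -1.98  -0.32] Ffix [-10.62  -0.28] M [-0.27  1.96 -0.07] g 0.0002 q6 [-0.22  0.61  1.52 -0.    1.01 -1.96]
t 33.6 pos [ 0.5925 -0.0975  0.0031] fix [-0.0929  0.0049] F [-9.74 -1.59  0.45] Ffix [-9.87 -0.01] M [-0.29  1.99 -0.02] g 0.0007 q6 [-0.22  0.61  1.52 -0.    1.01 -1.96]
```

Call:
play_rows([
  [[0,0,0.08,0,0,0,0],[0,0,0,0,0,0,0],[0,0,0,0,0,0,0],[0,0,0,0,0,0,0],[0,0,0,0,0,0,0]],
])

```text
time_s: 34.1
ee_pos: [0.5925, -0.0975, 0.0031]
eef_rot: [2.807, 1.57, 2.967]
force: [-11.3, -2.1, -1.7]
grip_width: 0.0003
```

Call:
play_rows([
  [[0,0,-1,0,0,0,0],[0,0,-2,0,0,0,0],[0,0,-4,0,0,0,0],[0,0,-5,0,0,0,0],[0,0,0,0,0,0,0],[0,0,0,0,0,0,0]],
])

```text
time_s: 34.7
ee_pos: [0.5818, -0.0991, 0.0037]
eef_rot: [-0.02, 1.569, 0.14]
force: [0.1, -0.3, -0.7]
grip_width: 0.0007
```

```bash
python3 - <<'E'
from boss import *
st();boss(show='z24')
E
```

```text
t 34.7 pos [ 0.5818 -0.0991  0.0037] fix [-0.1038  0.005 ] F [ 0.09 -0.29 -0.75] Ffix [ 0.04 -0.3 ] M [ 0.05 -0.   -0.03] g 0.0007 q6 [-0.23  0.59  1.56  0.    1.   -1.96]
boss [1984 2242   62   50 2479] [251.42000303 282.90477511] [ 0.63494855 -0.09431348  0.066     ] [-0.05049695  0.00127645]
```

```bash
python3 - <<'E'
from m import *
c=avg('scene',4);T=cam('top')
for c,nm,box in((c,'scene',(225,240,290,280)),):
    hsv=cv2.cvtColor(c['img'],cv2.COLOR_RGB2HSV);H,Sx,V=cv2.split(hsv)
    o=((H<20)&(Sx>150)&(V>100)).astype(np.uint8);print(o[240:280,225:290].sum())
for b in([.53448,-.10958],[.53159,-.11133]): print(np.array([EX,EY])@(np.array(b)-AP))
print(delta([*fx(-.104,.005),.125],down(1)))
E
```

```text
0
[-0.15211393  0.00226935]
[-0.15524654  0.00100392]
(array([-1.21558165e+02, -7.99318934e-02,  2.61703646e-02]), array([ 0.00012471,  0.00138657, -0.00013476]))
```

Call:
play_rows([
  [[-15,0,0,0,0,0,0],[-25,0,0,0,0,0,0],[-35,0,0,0,0,0,0],[-35,0,0,0,0,0,0],[-12,0,-20,0,0,0,0],[0,-5,-35,0,0,0,0],[0,0,-30,0,0,0,0],[0,0,0,0,0,0,0],[0,0,0,0,0,0,0]],
])

```text
time_s: 36.15
ee_pos: [0.4988, -0.1179, 0.1267]
eef_rot: [-0.214, 1.568, -0.054]
force: [0.5, 0.0, 0.4]
grip_width: 0.0006
```

```bash
python3 - <<'E'
from boss import *
st();c=avg('scene',6);boss(c,show='z25')
hsv=cv2.cvtColor(c['img'],cv2.COLOR_RGB2HSV);H,Sx,V=cv2.split(hsv)
o=((H<20)&(Sx>150)&(V>100)).astype(np.uint8);ce,s,_=blob(c,o,(225,235,290,280));w=ray(c,ce,.086)[0];print(ce,s,w,np.array([EX,EY])@(w[:2]-AP))
print(delta([*fx(-.187,0),.034],down(1)))
E
```

```text
t 36.15 pos [ 0.4988 -0.1179  0.1267] fix [-0.1887 -0.0002] F [0.53 0.02 0.37] Ffix [ 0.53 -0.07] M [-0.01  0.03  0.01] g 0.0006 q6 [-0.3   0.27  1.7   0.    1.17 -2.04]
boss [1984 2242   62   50 2431] [251.42181715 282.90603147] [ 0.63495227 -0.09430759  0.066     ] [-0.05049234  0.00128167]
[252.5        250.04761905] [249 247   8   7  42] [ 0.53199957 -0.11158851  0.086     ] [-0.15488357  0.00068325]
(array([91.18103037, -0.19235244,  1.54435638]), array([ 0.00051206,  0.00114079, -0.00028691]))
```

Call:
play_rows([
  [[20,1,0.5,0,0,0,0],[30,0,0,0,0,0,0],[25,0,0,0,0,0,0],[12,0,0,0,0,0,0],[4,0,0,0,0,0,0],[0,0,0,0,0,0,0],[0,0,0,0,0,0,0]],
])

```text
time_s: 37.15
ee_pos: [0.4995, -0.1167, 0.0354]
eef_rot: [-0.193, 1.568, -0.032]
force: [0.7, 0.4, 0.8]
grip_width: 0.0002
```

```bash
python3 - <<'E'
from m import *
st();c=avg('scene',2);t=cv2.cvtColor(c['img'],cv2.COLOR_RGB2BGR)
x0,y0=210,205
a=cv2.resize(t[y0:y0+90,x0:x0+95],None,fx=6.5,fy=6.5,interpolation=cv2.INTER_CUBIC)
cv2.imwrite('pics/z26.png',np.clip(a*1.3,0,255).astype(np.uint8))
E
```

```text
t 37.15 pos [ 0.4995 -0.1167  0.0354] fix [-0.1878  0.0008] F [0.7  0.44 0.76] Ffix [0.76 0.33] M [ 0.02 -0.    0.  ] g 0.0002 q6 [-0.3   0.39  1.77  0.    0.98 -2.03]
```

View pics/z26.png

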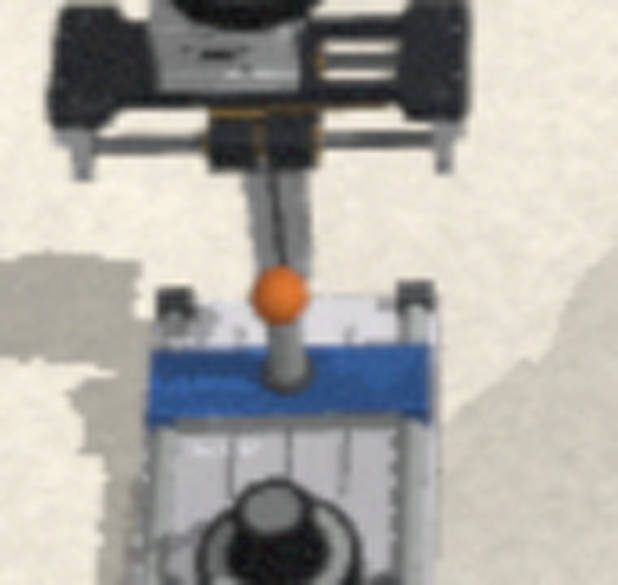

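Call:
play_rows([
  [[0,0,4,0,0,0,0],[0,0,4,0,0,0,0],[0,0,3,0,0,0,0],[0,0,3,0,0,0,0],[0,0,3,0,0,0,0],[0,0,3,0,0,0,0],[0,0,3,0,0,0,0],[0,0,3,0,0,0,0],[0,0,3,0,0,0,0],[0,0,0,0,0,0,0]],
])

```text
time_s: 38.25
ee_pos: [0.5278, -0.1118, 0.0343]
eef_rot: [0.065, 1.569, 0.226]
force: [-0.8, 0.1, 0.9]
grip_width: 0.0008
```

```bash
cat > bj.py <<'E'
from boss import *
st();c=avg('scene',4);boss(c,show='zz')
hsv=cv2.cvtColor(c['img'],cv2.COLOR_RGB2HSV);H,Sx,V=cv2.split(hsv)
o=((H<20)&(Sx>150)&(V>100)).astype(np.uint8);ce,s,_=blob(c,o,(225,235,290,295));w=ray(c,ce,.086)[0];print('ball',ce,s,w,np.array([EX,EY])@(w[:2]-AP))
E
python3 bj.py
```

```text
t 38.25 pos [ 0.5278 -0.1118  0.0343] fix [-0.159   0.0011] F [-0.79  0.11  0.88] Ffix [-0.76  0.24] M [0.1  0.09 0.04] g 0.0008 q6 [-0.28  0.45  1.69  0.    1.   -2.01]
boss [1984 2242   62   50 2470] [251.41705466 282.89893725] [ 0.63492928 -0.0943259   0.066     ] [-0.05051796  0.00126727]
ball [252.36956522 253.91304348] [249 250   8   9  46] [ 0.54661308 -0.10884811  0.086     ] [-0.14001991  0.00105197]
```

Call:
play_rows([
  [[0,0,3,0,0,0,0],[0,0,3,0,0,0,0],[0,0,3,0,0,0,0],[0,0,3,0,0,0,0],[0,0,3,0,0,0,0],[0,0,3,0,0,0,0],[0,0,3,0,0,0,0],[0,0,2,0,0,0,0],[0,0,0,0,0,0,0]],
])

```text
time_s: 39.35
ee_pos: [0.5505, -0.1081, 0.0344]
eef_rot: [0.066, 1.569, 0.227]
force: [-0.9, 0.3, 0.4]
grip_width: 0.0005
```

```bash
python3 bj.py
```

```text
t 39.35 pos [ 0.5505 -0.1081  0.0344] fix [-0.1361  0.0011] F [-0.91  0.31  0.39] Ffix [-0.85  0.46] M [0.09 0.16 0.04] g 0.0005 q6 [-0.26  0.49  1.63  0.    1.02 -1.99]
boss [1984 2242   62   50 2484] [251.40861514 282.90539452] [ 0.63495481 -0.0943441   0.066     ] [-0.05049566  0.00124523]
ball [251.97916667 259.91666667] [249 256   7   9  48] [ 0.56903552 -0.10517745  0.086     ] [-0.11729904  0.00109049]
```

View pics/zz.png

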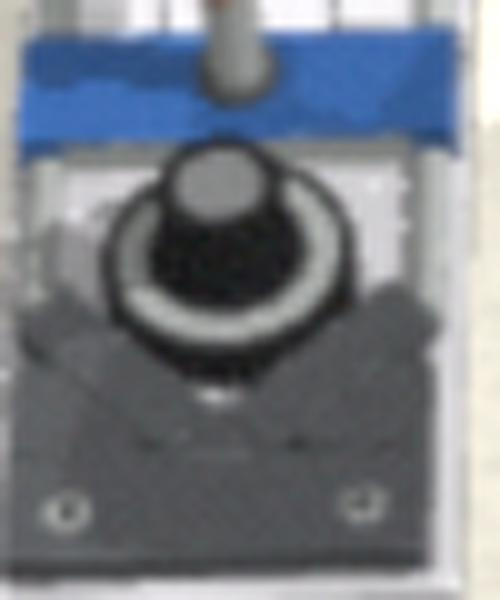

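Call:
play_rows([
  [[0,0,1.5,0,0,0,0],[0,0,1.5,0,0,0,0],[0,0,1,0,0,0,0],[0,0,1,0,0,0,0],[0,0,0,0,0,0,0]],
])

```text
time_s: 40.05
ee_pos: [0.5552, -0.1074, 0.0344]
eef_rot: [0.126, 1.569, 0.286]
force: [-2.1, -0.3, 1.6]
grip_width: 0.0005
```

Call:
play_rows([
  [[0,0,0.5,0,0,0,0],[0,0,0.5,0,0,0,0],[0,0,0,0,0,0,0]],
])

```text
time_s: 40.35
ee_pos: [0.5561, -0.1072, 0.0344]
eef_rot: [0.112, 1.569, 0.273]
force: [-2.5, -0.5, 1.6]
grip_width: 0.0006
```

```bash
python3 bj.py
```

```text
t 40.35 pos [ 0.5561 -0.1072  0.0344] fix [-0.1304  0.0011] F [-2.47 -0.5   1.56] Ffix [-2.51 -0.1 ] M [0.04 0.44 0.04] g 0.0006 q6 [-0.26  0.5   1.61  0.    1.03 -1.99]
boss [1983 2242   63   50 2475] [251.41113636 282.89270202] [ 0.6349097  -0.09434672  0.066     ] [-0.05054062  0.00124985]
ball [251.95744681 261.31914894] [249 258   7   8  47] [ 0.57418861 -0.10413663  0.086     ] [-0.11204582  0.00129404]
```

View pics/zz.png

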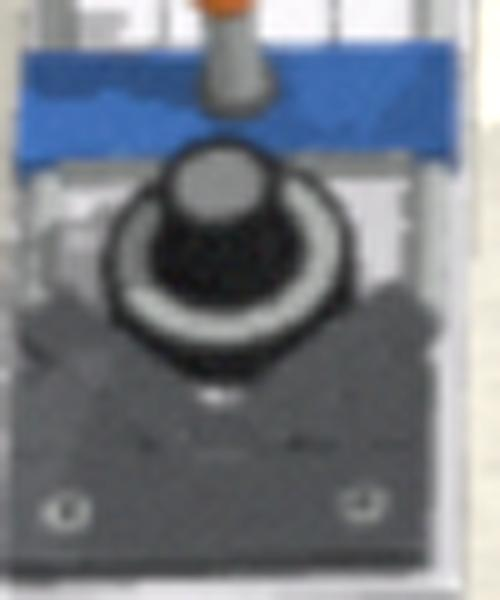

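Ball is at -0.112, so about 3–6 mm of travel remains. I'll continue in half-millimetre steps.

Call:
play_rows([
  [[0,0,0.5,0,0,0,0],[0,0,0.5,0,0,0,0],[0,0,0.5,0,0,0,0],[0,0,0,0,0,0,0]],
])

```text
time_s: 40.95
ee_pos: [0.5576, -0.107, 0.0344]
eef_rot: [0.102, 1.569, 0.263]
force: [-2.2, 0.9, 2.0]
grip_width: 0.0002
```

Call:
play_rows([
  [[0,0,0.5,0,0,0,0],[0,0,0,0,0,0,0]],
])

```text
time_s: 41.15
ee_pos: [0.5581, -0.107, 0.0344]
eef_rot: [0.067, 1.569, 0.228]
force: [-2.6, 0.1, 1.0]
grip_width: -0.0001
```

Call:
play_rows([
  [[0,0,0.4,0,0,0,0],[0,0,0,0,0,0,0]],
])

```text
time_s: 41.35
ee_pos: [0.5585, -0.1069, 0.0344]
eef_rot: [0.123, 1.569, 0.284]
force: [-2.7, 0.3, 0.6]
grip_width: 0.0002
```

Call:
play_rows([
  [[0,0,0.4,0,0,0,0],[0,0,0,0,0,0,0]],
])

```text
time_s: 41.55
ee_pos: [0.5587, -0.1068, 0.0344]
eef_rot: [0.176, 1.57, 0.337]
force: [-3.9, -0.0, 1.5]
grip_width: 0.0004
```

Call:
play_rows([
  [[0,0,0.4,0,0,0,0],[0,0,0,0,0,0,0]],
])

```text
time_s: 41.75
ee_pos: [0.5589, -0.1068, 0.0344]
eef_rot: [0.647, 1.57, 0.808]
force: [-7.0, 0.0, 2.3]
grip_width: 0.0005
```

Call:
play_rows([
  [[0,0,0.4,0,0,0,0],[0,0,0,0,0,0,0]],
])

```text
time_s: 41.95
ee_pos: [0.5589, -0.1068, 0.0344]
eef_rot: [2.091, 1.57, 2.252]
force: [-9.9, -1.0, 4.5]
grip_width: 0.0004
```

```bash
python3 bj.py
```

```text
t 41.95 pos [ 0.5589 -0.1068  0.0344] fix [-0.1275  0.0011] F [-9.87 -0.98  4.52] Ffix [-9.9   0.61] M [-0.04  1.6  -0.01] g 0.0004 q6 [-0.25  0.5   1.61  0.    1.03 -1.98]
boss [1983 2242   64   50 2456] [251.4194829  282.93653298] [ 0.63505934 -0.09429113  0.066     ] [-0.05038401  0.0012808 ]
ball [251.95744681 262.31914894] [249 259   7   8  47] [ 0.57784369 -0.10335426  0.086     ] [-0.10831268  0.00148196]
```

The jaw bears on the housing with the ball at -0.108, the predicted contact position. Backing off and clearing.

Call:
play_rows([
  [[0,0,-1,0,0,0,0],[0,0,-3,0,0,0,0],[0,0,-8,0,0,0,0],[0,0,-12,0,0,0,0],[0,0,0,0,0,0,0],[-30,0,0,0,0,0,0],[-40,0,0,0,0,0,0],[-40,0,-20,0,0,0,0],[0,0,-40,0,0,0,0],[0,0,0,0,0,0,0]],
])

```text
time_s: 43.15
ee_pos: [0.4744, -0.1205, 0.1452]
eef_rot: [-0.216, 1.568, -0.056]
force: [1.4, -0.0, -0.1]
grip_width: 0.0005
```

Call:
play_rows([
  [[-20,40,0,0,0,0,0],[0,45,0,0,0,0,0],[0,45,0,0,0,0,0],[0,45,0,0,0,0,0],[0,45,0,0,0,0,0],[0,40,0,0,0,0,0],[0,0,0,0,0,0,0],[0,0,0,0,0,0,0]],
])

```text
time_s: 43.95
ee_pos: [0.4352, 0.1371, 0.1643]
eef_rot: [0.051, 1.569, 0.214]
force: [0.0, -0.7, -0.2]
grip_width: 0.0003
```

```bash
python3 bj.py; python3 - <<'E'
from m import *
c=avg('top',4);t=cv2.cvtColor(c['img'],cv2.COLOR_RGB2BGR);s=cam('scene','scene9')
a=cv2.resize(t[135:250,340:425],None,fx=5,fy=5,interpolation=cv2.INTER_CUBIC)
b=cv2.imread('pics/zz.png');im=np.zeros((600,425+375,3),np.uint8);im[:575,:425]=np.clip(a*1.4,0,255);b=cv2.resize(b,(375,450));im[:450,425:]=b
cv2.imwrite('pics/z30.png',im)
H,Sx,V=cv2.split(cv2.cvtColor(c['img'],cv2.COLOR_RGB2HSV))
o=((H<20)&(Sx>150)&(V>100)).astype(np.uint8);ce,st_,_=blob(c,o,(355,165,415,230));print('ball top',ray(c,ce,.086),np.array([EX,EY])@(ray(c,ce,.086)[0][:2]-AP))
E
```

```text
t 43.95 pos [0.4352 0.1371 0.1643] fix [-0.2107  0.2617] F [ 0.   -0.67 -0.23] Ffix [-0.11 -0.66] M [ 0.07  0.01 -0.  ] g 0.0003 q6 [ 0.22  0.11  1.8  -0.    1.24 -1.51]
boss [1982 2240   67   53 2795] [251.40288462 282.90042487] [ 0.63493957 -0.09436346  0.066     ] [-0.0505138   0.00122855]
ball [251.91111111 262.28888889] [249 259   7   8  45] [ 0.57775022 -0.10350632  0.086     ] [-0.10842926  0.00134681]
ball top [[ 0.58112203 -0.10193822  0.086     ]] [-0.10485011  0.00235564]
```

View pics/z30.png

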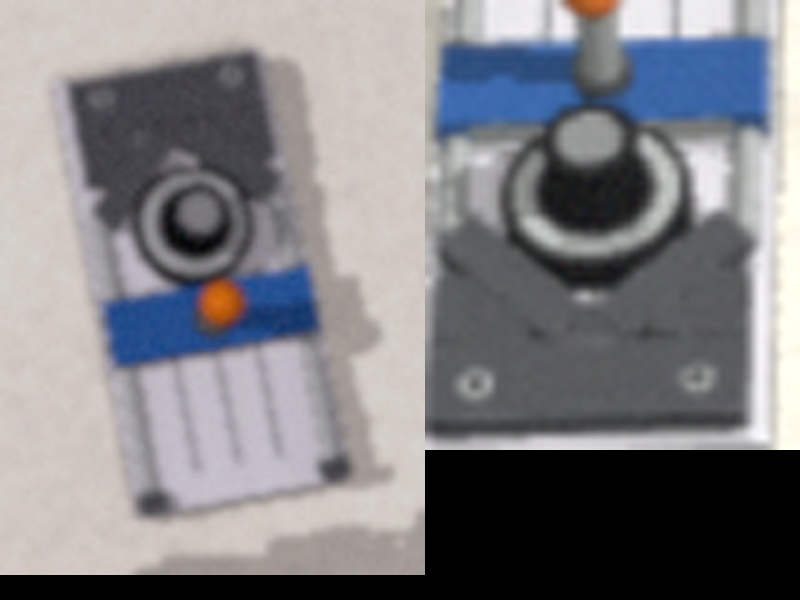

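View pics/scene9.png

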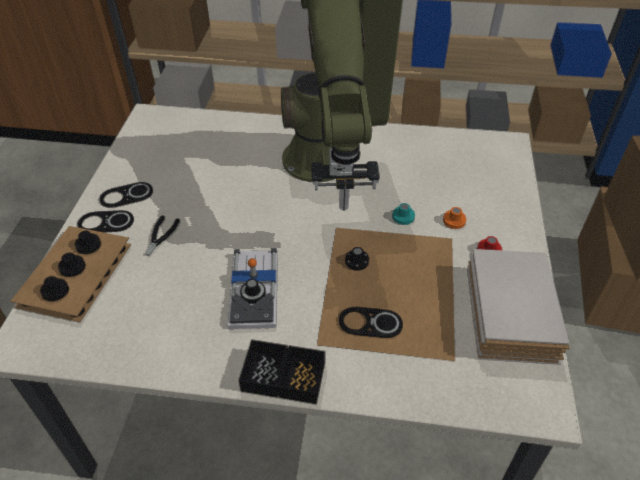

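The top view shows the housing nested in the V, with the jaw's front edge touching its flange. The bystanders are where they started, at scene (357,258), (370,322) and (160,236). Handing in.

```bash
python3 -c "
from station import hand_in
print(hand_in())"
```

```text
the job is handed in; nothing more can be done
None
```

The chrome-collar housing is seated in the V with the blue jaw closed against it, and the job is handed in at about 44 s; no verdict was reported.

**What I did:** I set the housing down about 10 mm short of its seat and pushed its flange into the V with closed fingers. I held it at about 10–11 N with the side force near zero. Then I slid the jaw up by its handle until it bore on the housing, with about 10 N on the handle including the jaw's drag, and cleared the arm.

**Last checks:**
- **Housing:** it stayed still after release. I measured it at (-50.5, +1.2) mm from my estimated V corner, which is itself only good to 1–2 mm.
- **Centring:** I relied on force, not the camera. The side reaction flipped sign and travel stopped when the second face was reached.
- **Jaw:** the handle ball ended at -108 mm by the scene camera, where contact was predicted. The top view put it 3–4 mm further on, the same mismatch between the cameras as at the start.
- **Bystanders:** by eye in the last picture, they have not moved.

**What disagreed:**
- **Fingertips:** a touch test showed they end about 23 mm behind the stated TCP. I corrected every height for that.
- **First push:** it reached about 13.6 N while the housing was bearing mainly on the right face. I worked out about 11 N on that face, under the 12 N limit but not measured directly. I then worked it across onto both faces before the final hold.

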